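# Load a hand-cranked tin sealer and crank it through

## Task

Seal the preserve tins: put every one of the flat bare-metal tins, lying flat, into the sprung well of the hand-cranked sealer, pushing the pile down so that nothing stands above the rim, and then swing the cover fully shut over the well. Only then turn the crank clockwise (seen from above) for at least eight full turns, keeping a steady pace through the heavy point in each turn so that the needle on the dial stays in the pale sector, never whirling it, and leave the crank at rest and the cover shut. Leave the taller labelled food tin and the glass jar alone.

Things in the scene. Friction and masses are not known exactly. Their poses are not given: they have to be found in the camera images.
- can_a: flat round preserve tin, bare metal, 60 mm across and 32 mm high, 0.24 to 0.3 kg, standing in the row along the front strip of the worktop (which runs 15 degrees off the y axis: square to it is the direction (0.97, 0.26)), before the sink; origin at the centre of its underside, z up. Two to four of these tins are present from start to start
- can_b: flat round preserve tin, bare metal, 60 mm across and 32 mm high, 0.24 to 0.3 kg, standing in the row along the front strip of the worktop (which runs 15 degrees off the y axis: square to it is the direction (0.97, 0.26)), before the sink; origin at the centre of its underside, z up. Two to four of these tins are present from start to start
- can_c: flat round preserve tin, bare metal, 60 mm across and 32 mm high, 0.24 to 0.3 kg, standing in the row along the front strip of the worktop (which runs 15 degrees off the y axis: square to it is the direction (0.97, 0.26)), before the sink; origin at the centre of its underside, z up. Two to four of these tins are present from start to start
- can_d: flat round preserve tin, bare metal, 60 mm across and 32 mm high, 0.24 to 0.3 kg, standing in the row along the front strip of the worktop (which runs 15 degrees off the y axis: square to it is the direction (0.97, 0.26)), before the sink; origin at the centre of its underside, z up. Two to four of these tins are present from start to start
- sealer: hand-cranked tin sealer, fixed to the worktop: dark base plate 285 x 140 mm, a white gear housing 132 mm high at its front and a square steel well 152 mm high at its back. Origin under the middle of the base plate, x from the front (dial side) to the back (well), y to the left seen from the front, z up. In this frame the crank axis stands at x = -75 mm and the well at x = +85 mm, both at y = 0
- well_mouth (a point): centre of the mouth of the well, at the height of its rim (152 mm). The well is 66 x 66 mm inside with walls 4 mm thick, square to the sealer. A tin enters lying flat, with 3 mm of room all round; up to four go one on another
- platform (a joint): how far the sprung platform in the well has sunk, in m: 0 = up, its top 10 mm below the rim; 0.130 = the bottom. Spring 80 N/m (a tin's weight balances about 32 mm) with 2.2 N of friction: a tin set on it sinks only some 5 mm of itself and must be pushed, with about 3 to 6 N; the pile then stays where it was pushed to, give or take a few mm. Pushing each tin till its top is about 10 mm below the rim leaves the same room for the next
- cover (a joint): swing cover of the well: a flat steel plate 78 x 78 mm, 1 to 5 mm above the rim, turning level about an upright post; value in rad, 0 = fully shut over the well, 1.9 to 2.4 at the start (swung out to the right side of the sealer), 2.6 = end stop. It closes counter-clockwise seen from above, stays where it is left (0.06 Nm of friction), and jams on a tin that stands above the rim
- cover_grip (a point): on the cover's upright black peg (14 mm across, 34 mm long, its foot 156 mm and its top 190 mm above the worktop), 12 mm below the peg's top; the peg stands above the centre of the plate, 71 mm from the hinge, and goes round with the cover
- cover_hinge (a point): a point on the upright axis about which the cover turns, near the front right corner of the well
- crank (a joint): angle of the crank in rad, counting on over many turns, growing clockwise seen from above; near 0 at the start, with the arm to the front of the sealer; one turn is 6.283. The crank is heavy (up to 0.55 Nm, 10 N at the knob) about a quarter turn after that and runs light in the second half of each turn. Let go anywhere, it swings back or on to the easy point where the arm is to the front. It turns about the upright line through crank_axis
- crank_axis (a point): a point on the crank's upright axis, 170 mm above the worktop
- crank_grip (a point): on the crank's upright wooden knob (22 mm across, 42 mm long, its foot 159 mm and its top 201 mm above the worktop), 18 mm below the knob's top; it goes round 55 mm from the crank's axis. The knob spins freely on its pin, so a gripper holding it need not turn with it
- needle_tip (a point): tip of the white pace needle, 42 mm long, hung from the middle of the dial on the sealer's front: straight down when the crank stands, swung to the right (seen from the front) by its mean speed over the last 0.3 s: sine of the angle = 0.27 x rad/s. Pale sector: 0.30 to 1.00 rad, i.e. about 1.1 to 3.0 rad/s or 2.1 to 5.7 s a turn, best 1.9 rad/s; above 3.7 rad/s it goes up over level
- dial_centre (a point): middle of the dial, on the axis of the needle, 78 mm above the worktop
- bean_tin: food tin with a printed paper label, 75 mm across and 58 mm high, not part of the job; origin at the centre of its underside
- glass_jar: glass jar with a pale lid, 65 mm across and 103 mm high, not part of the job; origin at the centre of its underside
Mind the look-alikes: they are no part of the job. Leave any green look-alike of the can_a alone.

How it is judged:
By the outcome, as a careful person would: the job done as asked, in the order asked, and still so for the second after the job is handed in, with the robot touching nothing.
Of can_a, can_b, can_c, can_d only 2 to 4 are there at a start; the rules pass over those that are not, and their reading is None.
At some moment in a run one of can_a, can_b, can_c, can_d may be knocked a few centimetres aside while the robot is not near it.
Once in a run the grip may slacken for a moment while it holds something.
It also fails if it takes over 210 s, if anything falls off the work surface, if the arm or the gripper's body presses on something with over 40 N, if the wrist force passes 120 N, or if a joint passes its speed limit or range.

## Robot

A 7-joint arm with a two-finger parallel gripper is mounted at the origin on a cart in front of the work surface, level with it; the furniture and walls round the work are solid. World frame = base frame: x ahead of the robot, y to its left, z up, the work surface at z = 0. Lengths are in m, angles in rad, forces in N, time in s.
With the tool pointing down it reaches from about 0.4 to 0.9 m from the base axis. Payload 5.5 kg.
Tool frame: the origin (TCP) lies midway between the tips of the shut fingers; the grasp point (between the pads) lies bot.tcp_to_grasp behind it (bot.tcp_to_grasp is the distance from the TCP to the grasp point, in m); z points along the fingers, y is the line along which they close (so a half turn about z gives the same grasp; the last joint's range is limited). The gripper opens to 85 mm and grips with 20 to 120 N. Pads are 22 mm wide; open, the fingers measure 114 mm over their backs; the gripper's body (76 mm by 85 mm) begins 54 mm behind the grasp point. The pads swing forward as they close: fully open they stand 13 mm farther back than shut.
Start: joints at [-0.842, 0.501, -0.427, 1.55, 0.221, 1.138, -0.21], TCP at [0.292, 0.581, 0.231] pointing down, gripper open.
Joint ranges: [-2.88, 2.88], [-0.31, 2.03], [-1.54, 1.56], [0.2, 2.42], [-1.41, 4.55], [0.19, 2.02], [-2.57, 2.57]. Speed limits (rad/s): [2.57, 2.57, 3.14, 3.14, 3.14, 3.14, 3.14].

## Interface

Orientations are given as a unit quaternion [x, y, z, w].
In Python, from cell import readout, vision, workorder, bot gives the robot as it stands.
- The arm moves only by the tool carry_out, never from a script. Its argument "deltas" is a list of rows, each an object of numbers: "x", "y", "z": the shift along the tool's x, y, z normalised to -1 to 1, where 1 is 0.75 m; "rx", "ry", "rz": the turn, a rotation vector about the tool's x, y, z normalised to -1 to 1, where 1 is pi rad; "jaw": the opening, from 0 (shut) to 1 (fully open). In form: [{"x": .., "y": .., "z": .., "rx": .., "ry": .., "rz": .., "jaw": ..}, ...]. A call has 1 to 12 rows; each row is the pose to reach, as a shift and turn from the pose commanded when the call began, along the tool's axes at that moment, turning the shorter way round; what a row does not reach only later rows make up. A row lasts 1/12 s, in which the tool goes at most 41.7 mm and 7.16 degrees, less where a joint would pass 70% of its speed; a pose out of reach is approached as far as the arm can. A call with a number of a shift or a turn outside -1 to 1 is refused whole. A call with a gripper value outside its range is refused whole. The fingers move at their own pace and stop on an object; "newtons" is the grip in N (left out, the last holds). Time passes only in rows, so rows that repeat a pose let the fingers close. It gives the time, the measured TCP pose, the force, the opening and the grip force at its end, in the units of the state.
- readout.get_state(): the state, without advancing time (a new reading comes with each control period).
- vision.camera(name): name is "side" or "top"; returns a dict with "color" (384x512x3 uint8, blue, green, red), "K" (3x3 intrinsics, pixels), "pose" (4x4, takes a point from camera to world coordinates). Camera axes: x right, y down, z forward; pixel columns grow to the right and rows downward; lengths in m; the calibration is good to about 2 mm. A picture is of the moment at which its call begins. There is no depth.
- workorder.close_job(): hands the job in; it is judged then, once.
Trained networks look in a picture, given as the dict that the camera call returned (one of the last four; its "shot" number tells which), for a name from the list of things; names that differ only in an ending like _2 or _b are one class to them, and where a whole thing is asked for, a point or a joint stands for the part that bears it (a point fixed in the world has none). Each returns a list of dicts, best first, with "score" (0 to 1); they miss things now and then, are a little off and sometimes report something else, mostly with a low value. They report only what shows in the picture. A call takes as long as a camera call. They do not tell look-alikes from the thing itself.
- vision.find_in(picture, thing): "pixel" ([column, row] in pixels, amid what is visible of it).
- vision.cut_out(picture, thing): "mask" (384x512 bool, what is visible of it) and "pixel" ([column, row] in pixels, amid what is visible of it).
- vision.landmark_of(picture, thing): "pixel" ([column, row] in pixels: a listed point, or the origin of a listed thing).
The state is a dict: "t": time; "qpos": joint angles; "dq": joint speeds; "effort": joint torques, N m; "tcp_pos": TCP position; "tool_rot": TCP orientation; "ft_force": force on the tool from outside, world axes, zero at the start; "moment": the same for the moment, N m; "opening": finger opening in m; "gripper_force": force on a finger pad.
Only numpy, scipy, OpenCV 4.12 (cv2) and the standard library are available. Lean on these libraries where they do the work, as an engineer would, in place of code of your own. Each camera call takes 0.05 s, during which the arm holds its last target. There are 200 camera calls.

## Working session

There is one attempt and no reset: what is moved stays moved. The work goes in short steps, Python scripts to look and compute and a tool call to move; the robot and the scene stay as the last step left them, time stands still between calls to the robot, and variables do not carry over. Pictures are saved under pics/ and viewed, at most 14 in all, crops included, and the job is handed in when it is done.

Besides the shell and the picture viewer there is one more tool, called after ">>>" as name([rows], argument=value, ...), one row to a line, values as JSON. carry_out: Moves the arm, as the interface text tells. Scaled input: -1 to 1 covers 0.75 m each way for a shift and pi rad each way for a turn. Its arguments: {"type":"object","properties":{"deltas":{"type":"array"},"newtons":{"type":"number"}},"required":["deltas"]}

```bash
mkdir -p pics; ls
cat > h.py <<'E'
import numpy as np, cv2
from cell import readout, vision, workorder, bot
from scipy.spatial.transform import Rotation as R
def ray(p,px):
    K,T=np.array(p["K"]),np.array(p["pose"])
    d=T[:3,:3]@np.linalg.inv(K)@np.array([px[0],px[1],1.]); return T[:3,3],d
def atz(p,px,z):
    o,d=ray(p,px); return o+d*(z-o[2])/d[2]
def proj(p,X):
    T=np.linalg.inv(np.array(p["pose"])); c=T[:3,:3]@np.array(X)+T[:3,3]; q=np.array(p["K"])@c; return q[:2]/q[2]
def tri(ps,pxs):
    A=np.zeros((3,3));b=np.zeros(3)
    for p,x in zip(ps,pxs):
        o,d=ray(p,x); d=d/np.linalg.norm(d); M=np.eye(3)-np.outer(d,d); A+=M;b+=M@o
    return np.linalg.solve(A,b)
E
python3 - <<'E'
from h import *
np.set_printoptions(precision=4,suppress=True)
s=readout.get_state(); print(s, bot.tcp_to_grasp)
for n in ["top","side"]:
    p=vision.camera(n); cv2.imwrite(f"pics/{n}0.png",p["color"]); print(n,np.array(p["pose"])[:3,3])
    for t in ["can_a","bean_tin","glass_jar","sealer"]:
        for d in vision.find_in(p,t)[:7]: print(t,np.round(d["pixel"],1),round(d["score"],2),atz(p,d["pixel"],0.03))
    for t,z in [("can_a",0),("sealer",0),("well_mouth",.152),("cover_grip",.178),("cover_hinge",.155),("crank_axis",.17),("crank_grip",.183),("dial_centre",.078),("needle_tip",.036)]:
        for d in vision.landmark_of(p,t)[:6 if t=="can_a" else 1]: print("LM",t,np.round(d["pixel"],1),round(d["score"],2),atz(p,d["pixel"],z))
E
```

```text
pics
{'t': 0.0, 'qpos': array([-0.8418,  0.5019, -0.4268,  1.5515,  0.2208,  1.1383, -0.2103]), 'dq': array([ 0.0004, -0.0004,  0.0007,  0.0009,  0.0012,  0.    , -0.0007]), 'effort': array([  0.0005, -56.9531,  -5.8159, -28.094 ,   0.0105,   0.012 ,
        -0.    ]), 'tcp_pos': array([0.2917, 0.5801, 0.2302]), 'tool_rot': array([ 0.2308,  0.973 , -0.0009, -0.0003]), 'ft_force': array([0.7403, 0.3948, 0.3205]), 'moment': array([0.017 , 0.0081, 0.021 ]), 'gripper_force': 0.0, 'opening': 0.08530660720902204} 0.0187
top [0.3296 0.0432 1.3417]
can_a [130.5 159.2] 0.81 [0.7163 0.4425 0.03  ]
can_a [238.9 234.6] 0.77 [0.4478 0.0768 0.03  ]
can_a [290.7 222.1] 0.53 [ 0.4846 -0.0965  0.03  ]
bean_tin [371.9 196.2] 0.61 [ 0.5647 -0.3744  0.03  ]
glass_jar [316.6 208.8] 0.72 [ 0.5269 -0.1854  0.03  ]
sealer [164.7 216.6] 0.79 [0.5147 0.3228 0.03  ]
LM can_a [289.2 224.7] 0.66 [ 0.4794 -0.0942  0.    ]
LM can_a [130.3 164.4] 0.6 [0.7063 0.4518 0.    ]
LM can_a [238.  235.6] 0.54 [0.4472 0.0806 0.    ]
LM sealer [164.2 224.9] 0.68 [0.4905 0.3305 0.    ]
LM well_mouth [142.1 195.4] 0.91 [0.5647 
[... 526 characters left out ...]
glass_jar [234.7 248.6] 0.95 [ 0.5261 -0.1602  0.03  ]
sealer [236.2 179.9] 0.96 [0.4869 0.37   0.03  ]
LM can_a [219.7 220.1] 0.69 [0.4488 0.0718 0.    ]
LM can_a [225.7 243.6] 0.54 [ 0.4881 -0.0865  0.    ]
LM can_a [289.3 182.5] 0.5 [0.7191 0.4131 0.    ]
LM sealer [221.8 153. ] 0.72 [0.3762 0.7755 0.    ]
LM well_mouth [255.  150.2] 0.87 [0.568 0.412 0.152]
LM cover_grip [270.7 158.7] 0.45 [0.6367 0.2483 0.178 ]
LM cover_hinge [251.  157.6] 0.62 [0.5557 0.3174 0.155 ]
LM crank_axis [218.3 155.1] 0.63 [0.4232 0.3048 0.17  ]
LM crank_grip [205.7 154.7] 0.4 [0.3768 0.2748 0.183 ]
LM dial_centre [206.1 180.2] 0.64 [0.3743 0.2592 0.078 ]
LM needle_tip [271.4 157.3] 0.63 [0.6379 0.6258 0.036 ]
```

View pics/top0.png

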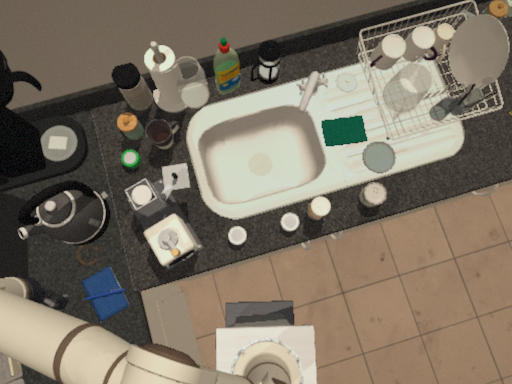

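View pics/side0.png

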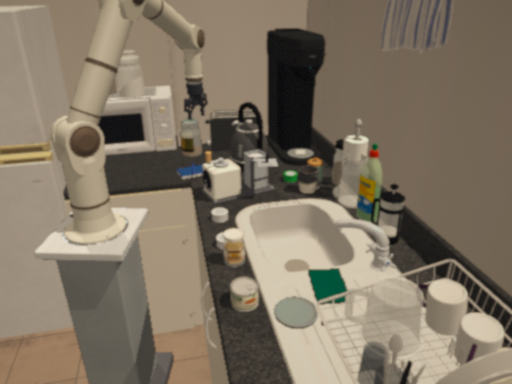

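Candidates for can: bare tins at top (237,235) and (290,222); green look-alike at (130,159) excluded; the jar is at (319,207) and the bean tin at (373,195). I'll check these in one crop.

Run:
```python
from h import *
np.set_printoptions(precision=4,suppress=True)
p=vision.camera("top");q=vision.camera("side")
a=cv2.resize(p["color"][150:275,115:315],(800,500),interpolation=cv2.INTER_CUBIC)
cv2.imwrite("pics/crop1.png",a)
for t in ["well_mouth","cover_hinge","cover_grip","crank_axis","crank_grip","dial_centre","sealer"]:
    A=vision.landmark_of(p,t);B=vision.landmark_of(q,t)
    if A and B: print(t,tri([p,q],[A[0]["pixel"],B[0]["pixel"]]),A[0]["pixel"])
for d in vision.cut_out(p,"can_a")[:5]:
    m=d["mask"].astype(np.uint8); c,r=cv2.minEnclosingCircle(cv2.findNonZero(m)); ys,xs=np.nonzero(m)
    print(d["score"],xs.mean(),ys.mean(),c,r,m.sum(),atz(p,(xs.mean(),ys.mean()),.03))
```

```text
well_mouth [ 0.5661  0.4736 -0.4101] [143.1, 194.6]
cover_hinge [0.5607 0.3069 0.1523] [161.6, 196.0]
cover_grip [0.5232 0.2255 0.2383] [174.8, 172.5]
crank_axis [0.4384 0.2916 0.1804] [164.3, 235.9]
dial_centre [0.4449 0.2661 0.0177] [184.5, 255.1]
sealer [ 0.4959  0.3333 -0.0034] [163.3, 221.8]
0.84 236.5363321799308 234.96885813148788 (236.53067016601562, 234.7760772705078) 9.876657485961914 289 [0.4468 0.0846 0.03  ]
0.69 289.0687022900763 221.3587786259542 (288.93975830078125, 221.2831268310547) 9.343583106994629 262 [ 0.4872 -0.0912  0.03  ]
0.66 130.01214574898785 158.34008097165992 (129.7857208251953, 158.60714721679688) 9.0468111038208 247 [0.7194 0.4443 0.03  ]
0.39 164.11210162692223 215.596166703811 (172.47059631347656, 215.1775665283203) 54.210086822509766 4487 [0.5181 0.3248 0.03  ]
```

View pics/crop1.png

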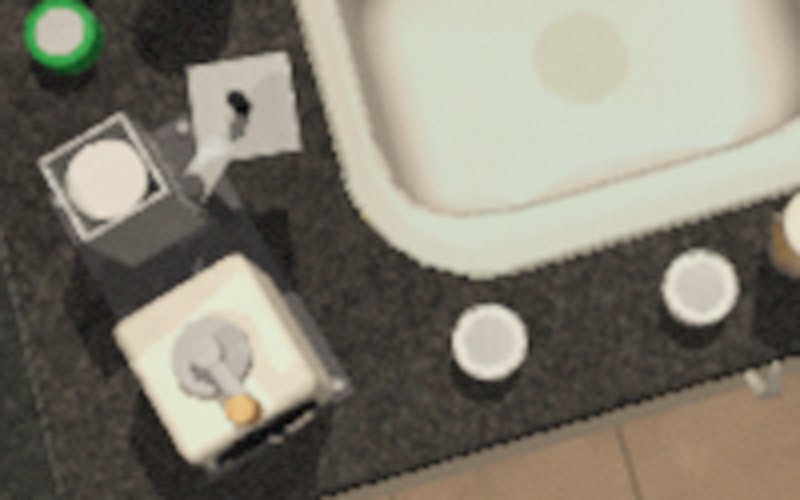

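The crop shows the open well (mouth at about px (141,194)), the cover swung out to the right with its peg at (174,175), and the crank knob to the front at (175,252). There are two bare tins at (236,235) and (289,221), and the green look-alike is ruled out. Next I fit the well pose precisely.

```bash
cat > fit.py <<'E'
from h import *
from scipy.optimize import minimize
from scipy.ndimage import map_coordinates
np.set_printoptions(precision=4,suppress=True)
p=vision.camera("top"); g=cv2.cvtColor(p["color"],cv2.COLOR_BGR2GRAY).astype(float)
def ring(h):
    u=np.linspace(-h,h,60); e=np.full(60,h)
    return np.r_[np.c_[u,e],np.c_[u,-e],np.c_[e,u],np.c_[-e,u]]
def samp(v,h):
    c,s=np.cos(v[2]),np.sin(v[2]); q=ring(h)@np.array([[c,s],[-s,c]])+v[:2]
    px=np.array([proj(p,(a,b,.152)) for a,b in q]); return map_coordinates(g,[px[:,1],px[:,0]],order=1).mean()
f=lambda v:-(samp(v,.035)-.5*samp(v,.0415)-.5*samp(v,.0295))
best=min((minimize(f,[.566+dx,.369+dy,.53],method="Nelder-Mead",options=dict(initial_simplex=[[.566+dx,.369+dy,.53],[.570+dx,.369+dy,.53],[.566+dx,.373+dy,.53],[.566+dx,.369+dy,.58]])) for dx in(-.003,0,.003) for dy in(-.003,0,.003)),key=lambda r:r.fun)
w=best.x; yaw=w[2]; print("well",w,np.degrees(yaw),best.fun)
ex=np.array([np.cos(yaw),np.sin(yaw)]);ey=np.array([-ex[1],ex[0]])
S=lambda x,y:w[:2]+(x-.085)*ex+y*ey
ax=S(-.075,0);hi=S(.035,-.05);print("axis",ax,"knob0",S(-.13,0),"hinge",hi)
a=cv2.resize(p["color"][160:265,125:195],(560,840)[:2],interpolation=cv2.INTER_CUBIC); a=cv2.resize(p["color"][160:260,120:200],(640,800),interpolation=cv2.INTER_CUBIC)
def dot(X,c,r=3):
    q=(proj(p,X)-[120,160]+.5)*8-.5; cv2.circle(a,tuple(int(round(t)) for t in q),r,c,-1)
for h in(.033,.037):
    for q in ring(h)[::10]: dot((*(w[:2]+q[0]*ex+q[1]*ey),.152),(0,0,255),2)
dot((*ax,.17),(255,0,0));dot((*S(-.13,0),.201),(0,255,0));dot((*hi,.157),(255,0,255))
for th in np.arange(1.8,2.5,.1):
    r=S(.085,0)-hi; c,s=np.cos(-th),np.sin(-th); dot((*(hi+np.array([[c,-s],[s,c]])@r),.19),(0,255,255),2)
cv2.imwrite("pics/fit.png",a[:600] if 0 else cv2.resize(a,(480,600)))
E
python3 fit.py
```

```text
well [0.5704 0.372  0.53  ] 30.367508040793005 -62.380604321389825
axis [0.4323 0.2911] knob0 [0.3849 0.2633] hinge [0.5525 0.3035]
```

View pics/fit.png

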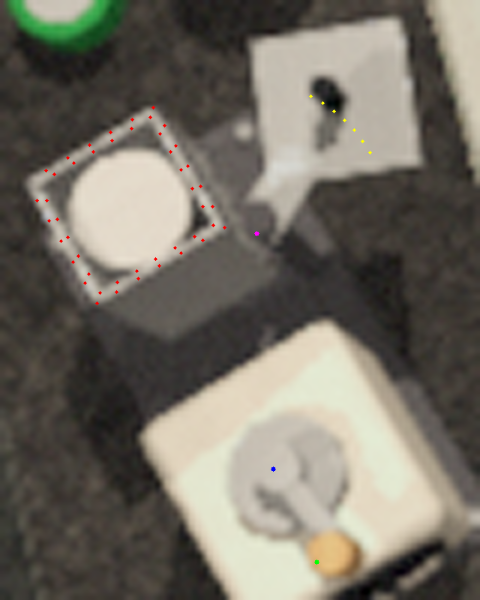

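The overlay matches the well rim. I'm confident in the well's position and will refine the crank axis later. First I work out the move to tin 1.

```bash
cat >> h.py <<'E'
def plan(wps):
    """wps: list of (x,y,z,closing-yaw deg, down) -> tool-frame normalised shift/turn; each from the previous waypoint's pose"""
    s=readout.get_state(); P=np.array(s["tcp_pos"]);Q=R.from_quat(s["tool_rot"])
    for x,y,z,yaw in wps:
        M=Q.as_matrix(); cur=np.degrees(np.arctan2(M[1,1],M[0,1]))
        d=(yaw-cur+90)%180-90
        yd=np.radians(cur+d); ydir=np.array([np.cos(yd),np.sin(yd),0]); zd=np.array([0,0,-1.])
        T=R.from_matrix(np.c_[np.cross(ydir,zd),ydir,zd])
        rv=(Q.inv()*T).as_rotvec()/np.pi
        sh=M.T@(np.array([x,y,z])-P)/.75
        print("shift",np.round(sh,4),"turn",np.round(rv,4),"yawnow",round(cur,1))
        P=np.array([x,y,z]);Q=T
E
python3 - <<'E'
from h import *
np.set_printoptions(precision=4,suppress=True)
p=vision.camera("top");q=vision.camera("side")
for px in [(237.1,235.4),(289.6,221.6)]: print(atz(p,px,.032))
out=[]
for c in(p,q):
    hsv=cv2.cvtColor(c["color"],cv2.COLOR_BGR2HSV); m=((hsv[...,0]>8)&(hsv[...,0]<22)&(hsv[...,1]>90)&(hsv[...,2]>120)).astype(np.uint8)
    n,l,st,ce=cv2.connectedComponentsWithStats(m)
    print([(ce[i].round(1),st[i][4]) for i in range(1,n) if st[i][4]>8])
print(np.array(p["pose"])[:3,:3])
plan([(.4455,.083,.30,-59),(.4455,.083,.12,-59)])
E
```

```text
[0.4452 0.0827 0.032 ]
[ 0.4861 -0.0927  0.032 ]
[(array([498.4,   7.8]), np.int32(259)), (array([228. ,  75.9]), np.int32(57)), (array([126.4, 121.8]), np.int32(301)), (array([310.4, 211.5]), np.int32(28)), (array([491.6, 231.7]), np.int32(10)), (array([175.3, 252. ]), np.int32(50)), (array([477.5, 272.8]), np.int32(22)), (array([488.7, 290.7]), np.int32(9)), (array([416.1, 311. ]), np.int32(14)), (array([390.2, 336.2]), np.int32(9)), (array([428.4, 337.8]), np.int32(17)), (array([433.9, 339.5]), np.int32(10)), (array([387.5, 352.2]), np.int32(21)), (array([400.3, 354.6]), np.int32(9)), (array([374.8, 360.2]), np.int32(36)), (array([392.5, 364.2]), np.int32(12)), (array([438.1, 363.8]), np.int32(15)), (array([401.8, 365.3]), np.int32(15)), (array([411.3, 364.5]), np.int32(11)), (array([409. , 369.8]), np.int32(11)), (array([376.2, 371.8]), np.int32(10)), (array([400.9, 379.4]), np.int32(10)), (array([396.5, 382.2]), np.int32(11))]
[(array([ 26.9, 152.2]), np.int32(445)), (array([208.2, 156. ]), np.int32(62)), (array([373.9, 157.3]), np.int32(19)), (array([314.8, 161.5]), np.int32(92)), (array([364., 190.]), np.int32(77)), (array([234.1, 251.3]), np.int32(289)), (array([250.1, 300.8]), np.int32(65)), (array([186. , 355.4]), np.int32(2277)), (array([ 41.7, 359. ]), np.int32(4084))]
[[-0.028  -0.9818  0.1877]
 [-0.9996  0.027  -0.0075]
 [ 0.0023 -0.1878 -0.9822]]
shift [-0.4811 -0.501  -0.0916] turn [ 0.     -0.     -0.3205] yawnow 63.3
shift [0.   0.   0.24] turn [0. 0. 0.] yawnow 121.0
```

>>> carry_out([
  {"x":0,"y":0,"z":-0.05,"rz":0.04,"jaw":1},
  {"x":-0.481,"y":-0.501,"z":-0.09,"rz":0.68},
  {"x":-0.481,"y":-0.501,"z":-0.09,"rz":0.68},
  {"x":-0.481,"y":-0.501,"z":-0.09,"rz":0.68},
  {"x":-0.481,"y":-0.501,"z":-0.09,"rz":0.68},
  {"x":-0.481,"y":-0.501,"z":-0.09,"rz":0.68},
  {"x":-0.481,"y":-0.501,"z":-0.09,"rz":0.68},
  {"x":-0.481,"y":-0.501,"z":-0.09,"rz":0.68},
  {"x":-0.481,"y":-0.501,"z":-0.09,"rz":0.68},
  {"x":-0.481,"y":-0.501,"z":-0.09,"rz":0.68},
  {"x":-0.481,"y":-0.501,"z":-0.09,"rz":0.68},
  {"x":-0.481,"y":-0.501,"z":-0.09,"rz":0.68},
], newtons=25)

```text
validation failed for argument at $.de...
```

Run:
```python
from h import *
np.set_printoptions(precision=4,suppress=True)
s=readout.get_state();print(s["t"],s["tcp_pos"],s["qpos"])
plan([(.4452,.0827,.15,-59),(.4452,.0827,.025,-59),(.4452,.0827,.025,31)])
```

```text
2.4 [0.2919 0.5808 0.2313] [-0.8418  0.5009 -0.427   1.5504  0.2208  1.1383 -0.2103]
shift [-0.4809 -0.5016  0.1084] turn [ 0.     -0.     -0.3205] yawnow 63.3
shift [0.     0.     0.1667] turn [0. 0. 0.] yawnow 121.0
shift [0. 0. 0.] turn [0.  0.  0.5] yawnow 121.0
```

>>> carry_out([
  {"x":0,"y":0,"z":-0.05,"rx":0,"ry":0,"rz":0.04,"jaw":1},
  {"x":-0.481,"y":-0.501,"z":-0.09,"rx":0,"ry":0,"rz":0.68,"jaw":1},
  {"x":-0.481,"y":-0.501,"z":-0.09,"rx":0,"ry":0,"rz":0.68,"jaw":1},
  {"x":-0.481,"y":-0.501,"z":-0.09,"rx":0,"ry":0,"rz":0.68,"jaw":1},
  {"x":-0.481,"y":-0.501,"z":-0.09,"rx":0,"ry":0,"rz":0.68,"jaw":1},
  {"x":-0.481,"y":-0.501,"z":-0.09,"rx":0,"ry":0,"rz":0.68,"jaw":1},
  {"x":-0.481,"y":-0.501,"z":-0.09,"rx":0,"ry":0,"rz":0.68,"jaw":1},
  {"x":-0.481,"y":-0.501,"z":-0.09,"rx":0,"ry":0,"rz":0.68,"jaw":1},
  {"x":-0.481,"y":-0.501,"z":-0.09,"rx":0,"ry":0,"rz":0.68,"jaw":1},
  {"x":-0.481,"y":-0.501,"z":-0.09,"rx":0,"ry":0,"rz":0.68,"jaw":1},
  {"x":-0.481,"y":-0.501,"z":-0.09,"rx":0,"ry":0,"rz":0.68,"jaw":1},
  {"x":-0.481,"y":-0.501,"z":-0.09,"rx":0,"ry":0,"rz":0.68,"jaw":1},
], newtons=25)

```text
t: 3.4
tcp_pos: [0.427, 0.1416, 0.2957]
tool_rot: [0.834, 0.552, 0.001, 0.0]
ft_force: [0.9, 1.0, 0.1]
opening: 0.0851
gripper_force: 0.0
```

Run:
```python
from h import *
np.set_printoptions(precision=4,suppress=True)
s=readout.get_state();print(s["t"],s["tcp_pos"],s["qpos"])
plan([(.4452,.0827,.15,-59),(.4452,.0827,.025,-59),(.4452,.0827,.025,31)])
```

```text
3.4 [0.427  0.1416 0.2957] [-0.3753  0.0418 -0.0048  1.9605  0.0001  1.1381 -0.7809]
shift [-0.0631  0.0529  0.1943] turn [ 0.0001 -0.0004  0.2002] yawnow -23.0
shift [0.     0.     0.1667] turn [0. 0. 0.] yawnow -59.0
shift [0. 0. 0.] turn [0.  0.  0.5] yawnow -59.0
```

>>> carry_out([
  {"x":-0.063,"y":0.053,"z":0.15,"rx":0,"ry":0,"rz":0.2,"jaw":1},
  {"x":-0.063,"y":0.053,"z":0.15,"rx":0,"ry":0,"rz":0.2,"jaw":1},
  {"x":-0.063,"y":0.053,"z":0.194,"rx":0,"ry":0,"rz":0.2,"jaw":1},
  {"x":-0.063,"y":0.053,"z":0.194,"rx":0,"ry":0,"rz":0.2,"jaw":1},
  {"x":-0.063,"y":0.053,"z":0.194,"rx":0,"ry":0,"rz":0.2,"jaw":1},
  {"x":-0.063,"y":0.053,"z":0.24,"rx":0,"ry":0,"rz":0.2,"jaw":1},
  {"x":-0.063,"y":0.053,"z":0.29,"rx":0,"ry":0,"rz":0.2,"jaw":1},
  {"x":-0.063,"y":0.053,"z":0.335,"rx":0,"ry":0,"rz":0.2,"jaw":1},
  {"x":-0.063,"y":0.053,"z":0.365,"rx":0,"ry":0,"rz":0.2,"jaw":1},
  {"x":-0.063,"y":0.053,"z":0.378,"rx":0,"ry":0,"rz":0.2,"jaw":1},
  {"x":-0.063,"y":0.053,"z":0.378,"rx":0,"ry":0,"rz":0.2,"jaw":0.8},
  {"x":-0.063,"y":0.053,"z":0.378,"rx":0,"ry":0,"rz":0.2,"jaw":0.6},
], newtons=20)

```text
t: 4.4
tcp_pos: [0.4457, 0.0846, 0.012]
tool_rot: [0.963, 0.27, -0.0, 0.0]
ft_force: [0.2, -0.7, 0.7]
opening: 0.0638
gripper_force: 0.0
```

>>> carry_out([
  {"x":0,"y":0,"z":0,"rx":0,"ry":0,"rz":0,"jaw":0.6},
  {"x":0,"y":0,"z":0,"rx":0,"ry":0,"rz":0,"jaw":0.6},
  {"x":0,"y":0,"z":0,"rx":0,"ry":0,"rz":0,"jaw":0.6},
])

```text
t: 4.65
tcp_pos: [0.4463, 0.0849, 0.0129]
tool_rot: [0.963, 0.27, 0.001, -0.0]
ft_force: [-0.5, 0.1, -2.3]
opening: 0.059
gripper_force: 22.1
```

>>> carry_out([
  {"x":0,"y":0,"z":0,"rx":0,"ry":0,"rz":0,"jaw":1},
  {"x":0,"y":0,"z":0,"rx":0,"ry":0,"rz":0,"jaw":1},
  {"x":0,"y":0,"z":0,"rx":0,"ry":0,"rz":0.5,"jaw":1},
  {"x":0,"y":0,"z":0,"rx":0,"ry":0,"rz":0.5,"jaw":1},
  {"x":0,"y":0,"z":0,"rx":0,"ry":0,"rz":0.5,"jaw":1},
  {"x":0,"y":0,"z":0,"rx":0,"ry":0,"rz":0.5,"jaw":1},
  {"x":0,"y":0,"z":0,"rx":0,"ry":0,"rz":0.5,"jaw":1},
  {"x":0,"y":0,"z":0,"rx":0,"ry":0,"rz":0.5,"jaw":1},
  {"x":0,"y":0,"z":0,"rx":0,"ry":0,"rz":0.5,"jaw":1},
  {"x":0,"y":0,"z":0,"rx":0,"ry":0,"rz":0.5,"jaw":1},
  {"x":0,"y":0,"z":0,"rx":0,"ry":0,"rz":0.5,"jaw":1},
  {"x":0,"y":0,"z":0,"rx":0,"ry":0,"rz":0.5,"jaw":1},
], newtons=40)

```text
t: 5.65
tcp_pos: [0.4457, 0.0849, 0.012]
tool_rot: [0.938, -0.347, 0.0, -0.0]
ft_force: [-0.1, 0.0, -0.7]
opening: 0.0855
gripper_force: 0.0
```

Run:
```python
from h import *
np.set_printoptions(precision=4,suppress=True)
s=readout.get_state();print(s["t"],s["tcp_pos"])
plan([(.446,.0848,.012,31)])
```

```text
5.65 [0.4457 0.0849 0.012 ]
shift [ 0.0005 -0.0001  0.    ] turn [-0.0003 -0.      0.1023] yawnow -130.6
```

>>> carry_out([
  {"x":0,"y":0,"z":0,"rx":0,"ry":0,"rz":0.102,"jaw":1},
  {"x":0,"y":0,"z":0,"rx":0,"ry":0,"rz":0.102,"jaw":1},
  {"x":0,"y":0,"z":0,"rx":0,"ry":0,"rz":0.102,"jaw":1},
  {"x":0,"y":0,"z":0,"rx":0,"ry":0,"rz":0.102,"jaw":0.6},
  {"x":0,"y":0,"z":0,"rx":0,"ry":0,"rz":0.102,"jaw":0.6},
  {"x":0,"y":0,"z":0,"rx":0,"ry":0,"rz":0.102,"jaw":0.6},
  {"x":0,"y":0,"z":0,"rx":0,"ry":0,"rz":0.102,"jaw":0.6},
  {"x":0,"y":0,"z":0,"rx":0,"ry":0,"rz":0.102,"jaw":0.6},
  {"x":0,"y":0,"z":-0.05,"rx":0,"ry":0,"rz":0.102,"jaw":0.6},
  {"x":0,"y":0,"z":-0.1,"rx":0,"ry":0,"rz":0.102,"jaw":0.6},
  {"x":0,"y":0,"z":-0.15,"rx":0,"ry":0,"rz":0.102,"jaw":0.6},
  {"x":0,"y":0,"z":-0.2,"rx":0,"ry":0,"rz":0.102,"jaw":0.6},
], newtons=40)

```text
t: 6.65
tcp_pos: [0.4444, 0.0839, 0.1628]
tool_rot: [0.872, -0.489, -0.001, 0.0]
ft_force: [1.2, 0.9, -2.6]
opening: 0.0585
gripper_force: 45.8
```

Run:
```python
from h import *
np.set_printoptions(precision=4,suppress=True)
s=readout.get_state();print(s["t"],s["tcp_pos"],s["opening"],s["gripper_force"])
plan([(.446,.0848,.30,31),(.5704,.372,.30,31),(.5704,.372,.18,31),(.5704,.372,.155,31)])
```

```text
6.65 [0.4444 0.0839 0.1628] 0.058510818161833775 45.80695867538452
shift [-0.0001 -0.0022 -0.1829] turn [0.0005 0.0003 0.0025] yawnow -148.6
shift [-0.2428 -0.3394  0.    ] turn [0. 0. 0.] yawnow -149.0
shift [0.   0.   0.16] turn [0. 0. 0.] yawnow -149.0
shift [0.     0.     0.0333] turn [0. 0. 0.] yawnow -149.0
```

>>> carry_out([
  {"x":0,"y":0,"z":-0.05,"rx":0,"ry":0,"rz":0,"jaw":0.6},
  {"x":-0.02,"y":-0.03,"z":-0.1,"rx":0,"ry":0,"rz":0,"jaw":0.6},
  {"x":-0.05,"y":-0.07,"z":-0.12,"rx":0,"ry":0,"rz":0,"jaw":0.6},
  {"x":-0.08,"y":-0.11,"z":-0.12,"rx":0,"ry":0,"rz":0,"jaw":0.6},
  {"x":-0.11,"y":-0.15,"z":-0.12,"rx":0,"ry":0,"rz":0,"jaw":0.6},
  {"x":-0.14,"y":-0.19,"z":-0.12,"rx":0,"ry":0,"rz":0,"jaw":0.6},
  {"x":-0.17,"y":-0.24,"z":-0.12,"rx":0,"ry":0,"rz":0,"jaw":0.6},
  {"x":-0.2,"y":-0.28,"z":-0.12,"rx":0,"ry":0,"rz":0,"jaw":0.6},
  {"x":-0.23,"y":-0.32,"z":-0.1,"rx":0,"ry":0,"rz":0,"jaw":0.6},
  {"x":-0.243,"y":-0.342,"z":-0.08,"rx":0,"ry":0,"rz":0,"jaw":0.6},
  {"x":-0.243,"y":-0.342,"z":-0.06,"rx":0,"ry":0,"rz":0,"jaw":0.6},
  {"x":-0.243,"y":-0.342,"z":-0.06,"rx":0,"ry":0,"rz":0,"jaw":0.6},
], newtons=40)

```text
t: 7.65
tcp_pos: [0.5671, 0.3737, 0.201]
tool_rot: [0.873, -0.488, -0.001, 0.004]
ft_force: [-1.1, -1.8, -2.3]
opening: 0.0584
gripper_force: 45.9
```

```bash
python3 - <<'E'
from h import *
np.set_printoptions(precision=4,suppress=True)
s=readout.get_state();print(s["t"],s["tcp_pos"],s["opening"],s["gripper_force"],s["ft_force"])
plan([(.5704,.372,.168,31),(.5704,.372,.156,31)])
for n in("top","side"):
    p=vision.camera(n); c=proj(p,(.57,.37,.2)); x,y=int(c[0])-30,int(c[1])-30
    im=cv2.resize(p["color"][y:y+60,x:x+80],(640,480),interpolation=cv2.INTER_CUBIC); 
    for a in np.linspace(0,6.28,40):  # expected tin bottom circle
        for z in(.2,) :
            t=s["tcp_pos"]; q=(proj(p,(t[0]+.03*np.cos(a),t[1]+.03*np.sin(a),t[2]-.012))-[x,y]+.5)*8; cv2.circle(im,tuple(q.astype(int)),2,(0,0,255),-1)
    w=np.array([.5704,.372]);e=np.array([np.cos(.53),np.sin(.53)]);f=np.array([-e[1],e[0]])
    for u,v in[(1,1),(1,-1),(-1,1),(-1,-1)]:
        q=(proj(p,(*(w+.037*(u*e+v*f)),.152))-[x,y]+.5)*8; cv2.circle(im,tuple(q.astype(int)),3,(0,255,0),-1)
    cv2.imwrite(f"pics/{n}_w1.png",im)
E
python3 -c "
import cv2,numpy as np
cv2.imwrite('pics/w1.png',cv2.resize(np.hstack([cv2.imread('pics/top_w1.png'),cv2.imread('pics/side_w1.png')]),(800,300)))"
```

```text
7.65 [0.5671 0.3737 0.201 ] 0.05843003901227599 45.86923956871033 [-1.1267 -1.8402 -2.3265]
shift [ 0.0041 -0.0029  0.0439] turn [ 0.0027 -0.0005  0.0032] yawnow -148.4
shift [0.    0.    0.016] turn [0. 0. 0.] yawnow -149.0
```

View pics/w1.png

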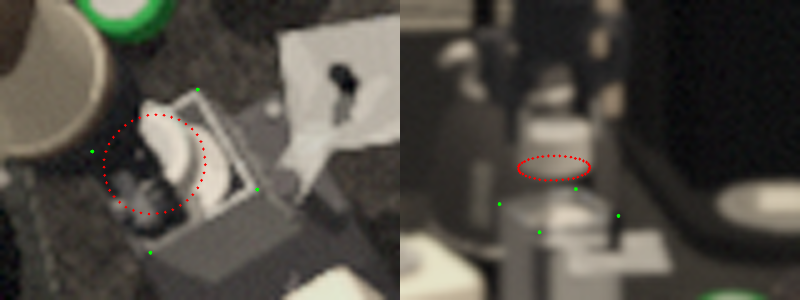

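The top picture shows the tin above the well and the predicted rim corners on the real rim. The side view agrees. I correct the offset and settle.

>>> carry_out([
  {"x":0,"y":0,"z":0.02,"rx":0,"ry":0,"rz":0,"jaw":0.6},
  {"x":0,"y":0,"z":0.03,"rx":0,"ry":0,"rz":0,"jaw":0.6},
  {"x":0,"y":0,"z":0.03,"rx":0,"ry":0,"rz":0,"jaw":0.6},
])

```text
t: 8.0
tcp_pos: [0.5682, 0.3731, 0.1827]
tool_rot: [0.872, -0.49, -0.001, 0.0]
ft_force: [-0.3, -0.8, -3.7]
opening: 0.0585
gripper_force: 46.0
```

Run:
```python
from h import *
np.set_printoptions(precision=4,suppress=True)
s=readout.get_state();print(s["t"],s["tcp_pos"],s["opening"],s["dq"])
plan([(.5704,.372,.168,31),(.5704,.372,.156,31)])
```

```text
8.0 [0.5682 0.3731 0.1827] 0.058530764232250745 [-0.0062 -0.0061  0.0168 -0.0246  0.0095  0.0231 -0.0107]
shift [ 0.0028 -0.0018  0.0196] turn [0.0006 0.0007 0.0018] yawnow -148.7
shift [0.    0.    0.016] turn [0. 0. 0.] yawnow -149.0
```

>>> carry_out([
  {"x":0.003,"y":-0.002,"z":0,"rx":0,"ry":0,"rz":0.002,"jaw":0.6},
  {"x":0.003,"y":-0.002,"z":0.01,"rx":0,"ry":0,"rz":0.002,"jaw":0.6},
  {"x":0.003,"y":-0.002,"z":0.018,"rx":0,"ry":0,"rz":0.002,"jaw":0.6},
  {"x":0.003,"y":-0.002,"z":0.022,"rx":0,"ry":0,"rz":0.002,"jaw":0.6},
  {"x":0.003,"y":-0.002,"z":0.026,"rx":0,"ry":0,"rz":0.002,"jaw":0.6},
  {"x":0.003,"y":-0.002,"z":0.03,"rx":0,"ry":0,"rz":0.002,"jaw":0.6},
  {"x":0.003,"y":-0.002,"z":0.033,"rx":0,"ry":0,"rz":0.002,"jaw":0.6},
  {"x":0.003,"y":-0.002,"z":0.036,"rx":0,"ry":0,"rz":0.002,"jaw":0.6},
  {"x":0.003,"y":-0.002,"z":0.036,"rx":0,"ry":0,"rz":0.002,"jaw":0.6},
])

```text
t: 8.75
tcp_pos: [0.5716, 0.3727, 0.1566]
tool_rot: [0.871, -0.492, -0.0, 0.0]
ft_force: [-0.7, 0.9, -1.9]
opening: 0.0588
gripper_force: 46.0
```

>>> carry_out([
  {"x":0,"y":0,"z":0.004,"rx":0,"ry":0,"rz":0,"jaw":0.6},
  {"x":0,"y":0,"z":0.006,"rx":0,"ry":0,"rz":0,"jaw":0.6},
  {"x":0,"y":0,"z":0.006,"rx":0,"ry":0,"rz":0,"jaw":0.6},
])

```text
t: 9.0
tcp_pos: [0.572, 0.3727, 0.1527]
tool_rot: [0.87, -0.492, 0.0, -0.0]
ft_force: [-0.7, -0.2, -2.4]
opening: 0.0588
gripper_force: 46.2
```

>>> carry_out([
  {"x":0,"y":0,"z":0,"rx":0,"ry":0,"rz":0,"jaw":0.85},
  {"x":0,"y":0,"z":0,"rx":0,"ry":0,"rz":0,"jaw":0.85},
  {"x":0,"y":0,"z":0,"rx":0,"ry":0,"rz":0,"jaw":0.85},
  {"x":0,"y":0,"z":-0.04,"rx":0,"ry":0,"rz":0,"jaw":0.85},
  {"x":0,"y":0,"z":-0.08,"rx":0,"ry":0,"rz":0,"jaw":0.85},
  {"x":0,"y":0,"z":-0.08,"rx":0,"ry":0,"rz":0,"jaw":0},
  {"x":0,"y":0,"z":-0.08,"rx":0,"ry":0,"rz":0,"jaw":0},
  {"x":0,"y":0,"z":-0.08,"rx":0,"ry":0,"rz":0,"jaw":0},
  {"x":0,"y":0,"z":-0.08,"rx":0,"ry":0,"rz":0,"jaw":0},
  {"x":0,"y":0,"z":-0.08,"rx":0,"ry":0,"rz":0,"jaw":0},
  {"x":0,"y":0,"z":-0.08,"rx":0,"ry":0,"rz":0,"jaw":0},
])

```text
t: 9.92
tcp_pos: [0.5713, 0.3726, 0.2117]
tool_rot: [0.87, -0.492, -0.0, 0.001]
ft_force: [-0.0, 0.2, -0.3]
opening: 0.0006
gripper_force: 0.0
```

Run:
```python
from h import *
np.set_printoptions(precision=4,suppress=True)
s=readout.get_state();print(s["t"],s["tcp_pos"],s["opening"],s["ft_force"])
plan([(.571,.372,.19,31),(.571,.372,.138,31)])
```

```text
9.9167 [0.5713 0.3726 0.2117] 0.0006164596883848007 [-0.0193  0.1717 -0.2642]
shift [0.0005 0.0008 0.0289] turn [0.0004 0.0001 0.0002] yawnow -149.0
shift [0.     0.     0.0693] turn [0. 0. 0.] yawnow -149.0
```

>>> carry_out([
  {"x":0,"y":0,"z":0.03,"rx":0,"ry":0,"rz":0,"jaw":0},
  {"x":0,"y":0,"z":0.05,"rx":0,"ry":0,"rz":0,"jaw":0},
  {"x":0,"y":0,"z":0.06,"rx":0,"ry":0,"rz":0,"jaw":0},
  {"x":0,"y":0,"z":0.07,"rx":0,"ry":0,"rz":0,"jaw":0},
])

```text
t: 10.25
tcp_pos: [0.571, 0.3725, 0.1586]
tool_rot: [0.87, -0.492, -0.001, 0.001]
ft_force: [-1.4, -0.7, 1.1]
opening: 0.0002
gripper_force: 0.8
```

>>> carry_out([
  {"x":0,"y":0,"z":0.007,"rx":0,"ry":0,"rz":0,"jaw":0},
  {"x":0,"y":0,"z":0.014,"rx":0,"ry":0,"rz":0,"jaw":0},
  {"x":0,"y":0,"z":0.02,"rx":0,"ry":0,"rz":0,"jaw":0},
  {"x":0,"y":0,"z":0.025,"rx":0,"ry":0,"rz":0,"jaw":0},
  {"x":0,"y":0,"z":0.028,"rx":0,"ry":0,"rz":0,"jaw":0},
  {"x":0,"y":0,"z":0.028,"rx":0,"ry":0,"rz":0,"jaw":0},
])

```text
t: 10.75
tcp_pos: [0.5719, 0.3726, 0.1389]
tool_rot: [0.87, -0.492, 0.0, -0.0]
ft_force: [-0.6, -0.4, 0.1]
opening: 0.0002
gripper_force: 0.0
```

>>> carry_out([
  {"x":0,"y":0,"z":-0.05,"rx":0,"ry":0,"rz":0,"jaw":0},
  {"x":0,"y":0,"z":-0.1,"rx":0,"ry":0,"rz":0,"jaw":0},
  {"x":0,"y":0,"z":-0.15,"rx":0,"ry":0,"rz":0,"jaw":0},
  {"x":0.03,"y":0.04,"z":-0.2,"rx":0,"ry":0,"rz":0,"jaw":1},
  {"x":0.06,"y":0.08,"z":-0.2,"rx":0,"ry":0,"rz":0,"jaw":1},
  {"x":0.09,"y":0.12,"z":-0.2,"rx":0,"ry":0,"rz":0,"jaw":1},
  {"x":0.12,"y":0.16,"z":-0.2,"rx":0,"ry":0,"rz":0,"jaw":1},
  {"x":0.15,"y":0.2,"z":-0.2,"rx":0,"ry":0,"rz":0,"jaw":1},
  {"x":0.18,"y":0.24,"z":-0.2,"rx":0,"ry":0,"rz":0,"jaw":1},
  {"x":0.21,"y":0.28,"z":-0.2,"rx":0,"ry":0,"rz":0,"jaw":1},
  {"x":0.24,"y":0.32,"z":-0.2,"rx":0,"ry":0,"rz":0,"jaw":1},
  {"x":0.24,"y":0.32,"z":-0.2,"rx":0,"ry":0,"rz":0,"jaw":1},
])

```text
t: 11.75
tcp_pos: [0.4565, 0.0869, 0.2897]
tool_rot: [0.868, -0.497, -0.003, -0.003]
ft_force: [-0.5, -0.7, 0.5]
opening: 0.0854
gripper_force: 0.0
```

Run:
```python
from h import *
np.set_printoptions(precision=4,suppress=True)
s=readout.get_state();print(s["t"],s["tcp_pos"],s["opening"])
p=vision.camera("top"); cv2.imwrite("pics/c2.png",cv2.resize(p["color"][150:275,115:315],(800,500),interpolation=cv2.INTER_CUBIC))
for d in vision.cut_out(p,"can_a")[:5]:
    m=d["mask"]; ys,xs=np.nonzero(m); print(d["score"],xs.mean(),ys.mean(),m.sum(),atz(p,(xs.mean(),ys.mean()),.025))
plan([(.4861,-.0927,.2,-59),(.4861,-.0927,.012,-59)])
```

```text
11.75 [0.4565 0.0869 0.2897] 0.08543907133872461
0.83 129.99622641509433 158.09811320754716 265 [0.7218 0.4459 0.025 ]
0.54 141.59815950920245 193.87116564417178 326 [0.5951 0.403  0.025 ]
0.52 318.0073170731707 207.34146341463415 410 [ 0.5325 -0.1913  0.025 ]
shift [0.233  0.0965 0.118 ] turn [0.0005 0.0024 0.4991] yawnow -149.2
shift [0.     0.     0.2507] turn [0. 0. 0.] yawnow 121.0
```

View pics/c2.png

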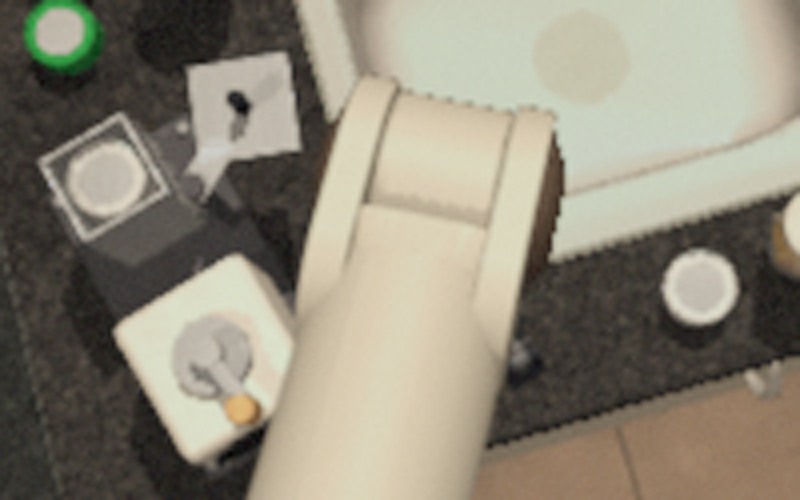

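The tin sits flat in the well, below the rim, at crop (105,180). Tin 2 has not moved, at (700,288), so I repeat the procedure for it.

>>> carry_out([
  {"x":0.05,"y":0.02,"z":0,"rx":0,"ry":0,"rz":0,"jaw":1},
  {"x":0.1,"y":0.04,"z":0.04,"rx":0,"ry":0,"rz":0,"jaw":1},
  {"x":0.15,"y":0.06,"z":0.08,"rx":0,"ry":0,"rz":0,"jaw":1},
  {"x":0.2,"y":0.08,"z":0.11,"rx":0,"ry":0,"rz":0,"jaw":1},
  {"x":0.233,"y":0.0965,"z":0.14,"rx":0,"ry":0,"rz":0,"jaw":1},
  {"x":0.233,"y":0.0965,"z":0.18,"rx":0,"ry":0,"rz":0,"jaw":1},
  {"x":0.233,"y":0.0965,"z":0.23,"rx":0,"ry":0,"rz":0,"jaw":1},
  {"x":0.233,"y":0.0965,"z":0.28,"rx":0,"ry":0,"rz":0,"jaw":1},
  {"x":0.233,"y":0.0965,"z":0.33,"rx":0,"ry":0,"rz":0,"jaw":1},
  {"x":0.233,"y":0.0965,"z":0.355,"rx":0,"ry":0,"rz":0,"jaw":1},
  {"x":0.233,"y":0.0965,"z":0.368,"rx":0,"ry":0,"rz":0,"jaw":1},
  {"x":0.233,"y":0.0965,"z":0.368,"rx":0,"ry":0,"rz":0,"jaw":1},
], newtons=20)

```text
t: 12.85
tcp_pos: [0.4858, -0.0923, 0.0106]
tool_rot: [0.871, -0.492, -0.002, 0.001]
ft_force: [-0.3, 0.3, 0.9]
opening: 0.0853
gripper_force: 0.0
```

>>> carry_out([
  {"x":0,"y":0,"z":0,"rx":0,"ry":0,"rz":0,"jaw":0.8},
  {"x":0,"y":0,"z":0,"rx":0,"ry":0,"rz":0,"jaw":0.6},
  {"x":0,"y":0,"z":0,"rx":0,"ry":0,"rz":0,"jaw":0.6},
  {"x":0,"y":0,"z":0,"rx":0,"ry":0,"rz":0,"jaw":0.6},
  {"x":0,"y":0,"z":0,"rx":0,"ry":0,"rz":0,"jaw":0.6},
  {"x":0,"y":0,"z":0,"rx":0,"ry":0,"rz":0,"jaw":0.6},
])

```text
t: 13.35
tcp_pos: [0.4883, -0.0927, 0.0145]
tool_rot: [0.871, -0.492, 0.001, -0.001]
ft_force: [-1.0, -0.4, 7.2]
opening: 0.0589
gripper_force: 22.4
```

Run:
```python
from h import *
np.set_printoptions(precision=4,suppress=True)
s=readout.get_state();print(s["t"],s["tcp_pos"],s["opening"],s["qpos"])
plan([(*s["tcp_pos"][:2],.012,-59)])
```

```text
13.35 [ 0.4883 -0.0927  0.0145] 0.05887267464859647 [-0.5336  0.7286  0.8484  2.099  -0.872   0.7112 -1.699 ]
shift [-0.      0.      0.0033] turn [-0.0002 -0.001  -0.4998] yawnow -149.0
```

>>> carry_out([
  {"x":0,"y":0,"z":0,"rx":0,"ry":0,"rz":0,"jaw":1},
  {"x":0,"y":0,"z":0,"rx":0,"ry":0,"rz":0,"jaw":1},
  {"x":0,"y":0,"z":0,"rx":0,"ry":0,"rz":-0.5,"jaw":1},
  {"x":0,"y":0,"z":0,"rx":0,"ry":0,"rz":-0.5,"jaw":1},
  {"x":0,"y":0,"z":0,"rx":0,"ry":0,"rz":-0.5,"jaw":1},
  {"x":0,"y":0,"z":0,"rx":0,"ry":0,"rz":-0.5,"jaw":1},
  {"x":0,"y":0,"z":0,"rx":0,"ry":0,"rz":-0.5,"jaw":1},
  {"x":0,"y":0,"z":0,"rx":0,"ry":0,"rz":-0.5,"jaw":1},
  {"x":0,"y":0,"z":0,"rx":0,"ry":0,"rz":-0.5,"jaw":1},
  {"x":0,"y":0,"z":0,"rx":0,"ry":0,"rz":-0.5,"jaw":1},
  {"x":0,"y":0,"z":0,"rx":0,"ry":0,"rz":-0.5,"jaw":1},
  {"x":0,"y":0,"z":0,"rx":0,"ry":0,"rz":-0.5,"jaw":1},
], newtons=40)

```text
t: 14.35
tcp_pos: [0.4864, -0.0917, 0.0131]
tool_rot: [0.994, 0.113, -0.0, -0.001]
ft_force: [-1.2, 0.5, -0.8]
opening: 0.0853
gripper_force: 0.0
```

Run:
```python
from h import *
np.set_printoptions(precision=4,suppress=True)
s=readout.get_state();print(s["t"],s["tcp_pos"],s["opening"],s["qpos"],s["ft_force"])
plan([(*s["tcp_pos"][:2],.012,-59)])
```

```text
14.35 [ 0.4864 -0.0917  0.0131] 0.08530796640936948 [-0.3163  0.6112  0.5524  2.0945 -0.5752  0.5884 -0.6976] [-1.1612  0.4715 -0.7917]
shift [0.     0.     0.0015] turn [-0.0004  0.0002 -0.1   ] yawnow -77.0
```

>>> carry_out([
  {"x":0,"y":0,"z":0,"rx":0,"ry":0,"rz":-0.1,"jaw":1},
  {"x":0,"y":0,"z":0,"rx":0,"ry":0,"rz":-0.1,"jaw":1},
  {"x":0,"y":0,"z":0,"rx":0,"ry":0,"rz":-0.1,"jaw":1},
  {"x":0,"y":0,"z":0,"rx":0,"ry":0,"rz":-0.1,"jaw":1},
  {"x":0,"y":0,"z":0,"rx":0,"ry":0,"rz":-0.1,"jaw":0.6},
  {"x":0,"y":0,"z":0,"rx":0,"ry":0,"rz":-0.1,"jaw":0.6},
  {"x":0,"y":0,"z":0,"rx":0,"ry":0,"rz":-0.1,"jaw":0.6},
  {"x":0,"y":0,"z":0,"rx":0,"ry":0,"rz":-0.1,"jaw":0.6},
  {"x":0,"y":0,"z":0,"rx":0,"ry":0,"rz":-0.1,"jaw":0.6},
  {"x":0,"y":0,"z":0,"rx":0,"ry":0,"rz":-0.1,"jaw":0.6},
], newtons=40)

```text
t: 15.18
tcp_pos: [0.4873, -0.0926, 0.0136]
tool_rot: [0.965, 0.263, 0.0, 0.0]
ft_force: [-2.1, 0.1, 6.1]
opening: 0.0582
gripper_force: 41.7
```

>>> carry_out([
  {"x":0,"y":0,"z":-0.05,"rx":0,"ry":0,"rz":0,"jaw":0.6},
  {"x":0,"y":0,"z":-0.1,"rx":0,"ry":0,"rz":0,"jaw":0.6},
  {"x":0,"y":0,"z":-0.15,"rx":0,"ry":0,"rz":0,"jaw":0.6},
  {"x":0,"y":0,"z":-0.2,"rx":0,"ry":0,"rz":0,"jaw":0.6},
  {"x":0,"y":0,"z":-0.25,"rx":0,"ry":0,"rz":0,"jaw":0.6},
  {"x":0,"y":0,"z":-0.3,"rx":0,"ry":0,"rz":0,"jaw":0.6},
  {"x":0,"y":0,"z":-0.35,"rx":0,"ry":0,"rz":0,"jaw":0.6},
  {"x":0,"y":0,"z":-0.35,"rx":0,"ry":0,"rz":0,"jaw":0.6},
])

```text
t: 15.85
tcp_pos: [0.4908, -0.0933, 0.2823]
tool_rot: [0.965, 0.263, 0.006, 0.001]
ft_force: [1.4, -1.2, -3.0]
opening: 0.0583
gripper_force: 47.2
```

Run:
```python
from h import *
np.set_printoptions(precision=4,suppress=True)
s=readout.get_state();print(s["t"],s["tcp_pos"],s["opening"],s["gripper_force"],s["ft_force"])
plan([(.571,.372,.275,-59),(.571,.372,.2,-59)])
```

```text
15.85 [ 0.4908 -0.0933  0.2823] 0.05830265138030006 47.19886779785156 [ 1.3861 -1.1543 -2.9597]
shift [ 0.4073 -0.48    0.0114] turn [ 0.0016 -0.0032 -0.0025] yawnow -59.5
shift [0.  0.  0.1] turn [0. 0. 0.] yawnow -59.0
```

>>> carry_out([
  {"x":0.03,"y":-0.035,"z":0,"rx":0,"ry":0,"rz":0,"jaw":0.6},
  {"x":0.065,"y":-0.075,"z":0,"rx":0,"ry":0,"rz":0,"jaw":0.6},
  {"x":0.1,"y":-0.115,"z":0,"rx":0,"ry":0,"rz":0,"jaw":0.6},
  {"x":0.135,"y":-0.155,"z":0,"rx":0,"ry":0,"rz":0,"jaw":0.6},
  {"x":0.17,"y":-0.2,"z":0,"rx":0,"ry":0,"rz":0,"jaw":0.6},
  {"x":0.205,"y":-0.24,"z":0,"rx":0,"ry":0,"rz":0,"jaw":0.6},
  {"x":0.24,"y":-0.28,"z":0,"rx":0,"ry":0,"rz":0,"jaw":0.6},
  {"x":0.275,"y":-0.32,"z":0,"rx":0,"ry":0,"rz":0,"jaw":0.6},
  {"x":0.31,"y":-0.36,"z":0,"rx":0,"ry":0,"rz":0,"jaw":0.6},
  {"x":0.34,"y":-0.4,"z":0.01,"rx":0,"ry":0,"rz":0,"jaw":0.6},
  {"x":0.37,"y":-0.44,"z":0.02,"rx":0,"ry":0,"rz":0,"jaw":0.6},
  {"x":0.39,"y":-0.46,"z":0.03,"rx":0,"ry":0,"rz":0,"jaw":0.6},
])

```text
t: 16.85
tcp_pos: [0.5601, 0.3599, 0.2503]
tool_rot: [0.964, 0.267, -0.001, -0.001]
ft_force: [0.5, 1.6, -2.8]
opening: 0.0581
gripper_force: 47.3
```

>>> carry_out([
  {"x":0.01,"y":-0.01,"z":0.02,"rx":0,"ry":0,"rz":0,"jaw":0.6},
  {"x":0.0173,"y":-0.02,"z":0.04,"rx":0,"ry":0,"rz":0,"jaw":0.6},
  {"x":0.0173,"y":-0.02,"z":0.06,"rx":0,"ry":0,"rz":0,"jaw":0.6},
  {"x":0.0173,"y":-0.02,"z":0.075,"rx":0,"ry":0,"rz":0,"jaw":0.6},
  {"x":0.0173,"y":-0.02,"z":0.075,"rx":0,"ry":0,"rz":0,"jaw":0.6},
  {"x":0.0173,"y":-0.02,"z":0.075,"rx":0,"ry":0,"rz":0,"jaw":0.6},
])

```text
t: 17.35
tcp_pos: [0.5658, 0.3714, 0.1955]
tool_rot: [0.965, 0.263, -0.001, 0.001]
ft_force: [-0.0, -0.8, -2.6]
opening: 0.0584
gripper_force: 47.3
```

Run:
```python
from h import *
np.set_printoptions(precision=4,suppress=True)
s=readout.get_state();print(s["t"],s["tcp_pos"],s["opening"],s["gripper_force"],s["ft_force"])
plan([(.571,.372,.182,-59),(.571,.372,.152,-59)])
```

```text
17.35 [0.5658 0.3714 0.1955] 0.05843470692475279 47.31228232383728 [-0.0464 -0.7648 -2.5516]
shift [0.0064 0.0028 0.018 ] turn [ 0.0003  0.0009 -0.0026] yawnow -59.5
shift [0.   0.   0.04] turn [0. 0. 0.] yawnow -59.0
```

>>> carry_out([
  {"x":0.006,"y":0.003,"z":0,"rx":0,"ry":0,"rz":-0.002,"jaw":0.6},
  {"x":0.006,"y":0.003,"z":0.01,"rx":0,"ry":0,"rz":-0.002,"jaw":0.6},
  {"x":0.006,"y":0.003,"z":0.018,"rx":0,"ry":0,"rz":-0.002,"jaw":0.6},
  {"x":0.006,"y":0.003,"z":0.018,"rx":0,"ry":0,"rz":-0.002,"jaw":0.6},
])

```text
t: 17.68
tcp_pos: [0.5707, 0.3729, 0.1822]
tool_rot: [0.964, 0.267, -0.001, 0.0]
ft_force: [-0.8, -0.3, -3.6]
opening: 0.058
gripper_force: 47.3
```

>>> carry_out([
  {"x":0,"y":0,"z":0.008,"rx":0,"ry":0,"rz":0,"jaw":0.6},
  {"x":0,"y":0,"z":0.014,"rx":0,"ry":0,"rz":0,"jaw":0.6},
  {"x":0,"y":0,"z":0.02,"rx":0,"ry":0,"rz":0,"jaw":0.6},
  {"x":0,"y":0,"z":0.025,"rx":0,"ry":0,"rz":0,"jaw":0.6},
  {"x":0,"y":0,"z":0.03,"rx":0,"ry":0,"rz":0,"jaw":0.6},
  {"x":0,"y":0,"z":0.034,"rx":0,"ry":0,"rz":0,"jaw":0.6},
  {"x":0,"y":0,"z":0.034,"rx":0,"ry":0,"rz":0,"jaw":0.6},
])

```text
t: 18.27
tcp_pos: [0.5708, 0.3732, 0.1569]
tool_rot: [0.964, 0.267, -0.001, 0.0]
ft_force: [-0.1, -0.5, -2.5]
opening: 0.0585
gripper_force: 47.3
```

>>> carry_out([
  {"x":0,"y":0,"z":0.004,"rx":0,"ry":0,"rz":0,"jaw":0.6},
  {"x":0,"y":0,"z":0.005,"rx":0,"ry":0,"rz":0,"jaw":0.6},
  {"x":0,"y":0,"z":0.005,"rx":0,"ry":0,"rz":0,"jaw":0.6},
  {"x":0,"y":0,"z":0.005,"rx":0,"ry":0,"rz":0,"jaw":0.85},
  {"x":0,"y":0,"z":0.005,"rx":0,"ry":0,"rz":0,"jaw":0.85},
  {"x":0,"y":0,"z":0.005,"rx":0,"ry":0,"rz":0,"jaw":0.85},
  {"x":0,"y":0,"z":-0.04,"rx":0,"ry":0,"rz":0,"jaw":0.85},
  {"x":0,"y":0,"z":-0.075,"rx":0,"ry":0,"rz":0,"jaw":0.85},
  {"x":0,"y":0,"z":-0.075,"rx":0,"ry":0,"rz":0,"jaw":0},
  {"x":0,"y":0,"z":-0.075,"rx":0,"ry":0,"rz":0,"jaw":0},
  {"x":0,"y":0,"z":-0.075,"rx":0,"ry":0,"rz":0,"jaw":0},
  {"x":0,"y":0,"z":-0.075,"rx":0,"ry":0,"rz":0,"jaw":0},
])

```text
t: 19.27
tcp_pos: [0.5706, 0.3732, 0.2132]
tool_rot: [0.964, 0.267, -0.001, 0.0]
ft_force: [0.1, 0.2, 0.2]
opening: 0.0241
gripper_force: 0.0
```

>>> carry_out([
  {"x":0,"y":0,"z":0,"rx":0,"ry":0,"rz":0,"jaw":0},
  {"x":0,"y":0,"z":0,"rx":0,"ry":0,"rz":0,"jaw":0},
  {"x":0,"y":0,"z":0.03,"rx":0,"ry":0,"rz":0,"jaw":0},
  {"x":0,"y":0,"z":0.05,"rx":0,"ry":0,"rz":0,"jaw":0},
  {"x":0,"y":0,"z":0.06,"rx":0,"ry":0,"rz":0,"jaw":0},
  {"x":0,"y":0,"z":0.07,"rx":0,"ry":0,"rz":0,"jaw":0},
])

```text
t: 19.77
tcp_pos: [0.5708, 0.3732, 0.1604]
tool_rot: [0.964, 0.267, -0.001, 0.0]
ft_force: [-0.9, -0.1, 3.2]
opening: -0.0001
gripper_force: 1.5
```

>>> carry_out([
  {"x":0,"y":0,"z":0.008,"rx":0,"ry":0,"rz":0,"jaw":0},
  {"x":0,"y":0,"z":0.015,"rx":0,"ry":0,"rz":0,"jaw":0},
  {"x":0,"y":0,"z":0.022,"rx":0,"ry":0,"rz":0,"jaw":0},
  {"x":0,"y":0,"z":0.027,"rx":0,"ry":0,"rz":0,"jaw":0},
  {"x":0,"y":0,"z":0.031,"rx":0,"ry":0,"rz":0,"jaw":0},
  {"x":0,"y":0,"z":0.031,"rx":0,"ry":0,"rz":0,"jaw":0},
  {"x":0,"y":0,"z":0.031,"rx":0,"ry":0,"rz":0,"jaw":0},
])

```text
t: 20.35
tcp_pos: [0.5714, 0.3736, 0.1384]
tool_rot: [0.964, 0.267, 0.0, -0.0]
ft_force: [-0.2, -0.3, -1.1]
opening: -0.0001
gripper_force: 0.0
```

>>> carry_out([
  {"x":0,"y":0,"z":-0.05,"rx":0,"ry":0,"rz":0,"jaw":0},
  {"x":0,"y":0,"z":-0.1,"rx":0,"ry":0,"rz":0,"jaw":0},
  {"x":-0.03,"y":0.04,"z":-0.15,"rx":0,"ry":0,"rz":0,"jaw":0},
  {"x":-0.06,"y":0.08,"z":-0.16,"rx":0,"ry":0,"rz":0,"jaw":0.3},
  {"x":-0.1,"y":0.12,"z":-0.16,"rx":0,"ry":0,"rz":0,"jaw":0.5},
  {"x":-0.13,"y":0.16,"z":-0.16,"rx":0,"ry":0,"rz":0,"jaw":0.5},
  {"x":-0.16,"y":0.2,"z":-0.16,"rx":0,"ry":0,"rz":0,"jaw":0.5},
  {"x":-0.19,"y":0.24,"z":-0.16,"rx":0,"ry":0,"rz":0,"jaw":0.5},
  {"x":-0.22,"y":0.27,"z":-0.16,"rx":0,"ry":0,"rz":0,"jaw":0.5},
  {"x":-0.22,"y":0.27,"z":-0.16,"rx":0,"ry":0,"rz":0,"jaw":0.5},
])

```text
t: 21.18
tcp_pos: [0.5335, 0.106, 0.2593]
tool_rot: [0.965, 0.262, -0.0, 0.001]
ft_force: [0.2, -1.1, 0.8]
opening: 0.0429
gripper_force: 0.0
```

```bash
cat > peg.py <<'E'
from h import *
from scipy.optimize import least_squares
np.set_printoptions(precision=4,suppress=True)
s=readout.get_state();print(s["t"],s["tcp_pos"],s["opening"])
p=vision.camera("top");q=vision.camera("side")
cv2.imwrite("pics/peg.png",np.hstack([cv2.resize(p["color"][160:260,120:200],(448,560),interpolation=cv2.INTER_CUBIC),cv2.resize(q["color"][130:230,200:262],(347,560),interpolation=cv2.INTER_CUBIC)]))
g=cv2.cvtColor(p["color"],cv2.COLOR_BGR2GRAY).astype(float)
roi=g[165:186,166:185]; w=np.clip(90-roi,0,None); ys,xs=np.mgrid[165:186,166:185]; print("dark",(w*xs).sum()/w.sum(),(w*ys).sum()/w.sum(),(w>0).sum())
print((roi).astype(int)[4:18])
for t,z in[("cover_hinge",.155),("cover_grip",.178),("crank_axis",.17),("crank_grip",.183)]:
    for d in vision.landmark_of(p,t)[:1]: print(t,d["pixel"],d["score"],atz(p,d["pixel"],z))
E
python3 peg.py
```

```text
21.1833 [0.5335 0.106  0.2593] 0.04289811257307388
dark 174.05540417801998 174.96276112624886 25
[[183 182 183 183 184 184 183 186 185 184 185 184 185 182 181 175 171 164
  124]
 [181 183 184 185 182 183 180 184 186 183 185 184 184 180 174 170 170 168
  135]
 [182 184 185 182 183 183 182 183 185 186 184 186 180 173 172 171 168 169
  142]
 [181 184 185 184 183 175 156 143 147 161 177 179 172 172 170 170 170 170
  156]
 [183 181 184 185 183 155  93  44  66 100 156 174 170 171 170 173 170 174
  174]
 [181 183 184 184 183 142  50  41  47  38 114 159 173 172 168 172 175 182
  184]
 [183 183 184 185 184 147  66  40  39  29  56 120 160 171 176 179 181 185
  184]
 [181 183 184 184 185 172 130  67  26  11  11  82 148 175 181 185 187 186
  186]
 [182 182 182 187 184 184 172 118  23   7   6 106 163 183 183 185 185 185
  186]
 [183 182 184 186 185 183 183 151  84  58  54 141 183 185 186 186 186 184
  184]
 [183 183 186 185 185 184 183 156 116 106 104 160 186 186 187 186 185 187
  187]
 [182 184 184 187 184 185 172 137 122 122 123 165 188 186 184 184 187 185
  184]
 [182 184 183 185 185 185 156 117 122 123 145 175 187 187 186 185 186 186
  185]
 [183 183 184 187 185 184 158 120 120 123 165 186 186 187 187 183 187 186
  185]]
cover_hinge [162.3, 197.8] 0.9 [0.5549 0.3042 0.155 ]
cover_grip [175.1, 172.5] 0.87 [0.6273 0.2616 0.178 ]
crank_axis [162.1, 236.2] 0.97 [0.4368 0.2999 0.17  ]
crank_grip [175.7, 249.5] 0.62 [0.396  0.2571 0.183 ]
```

View pics/peg.png

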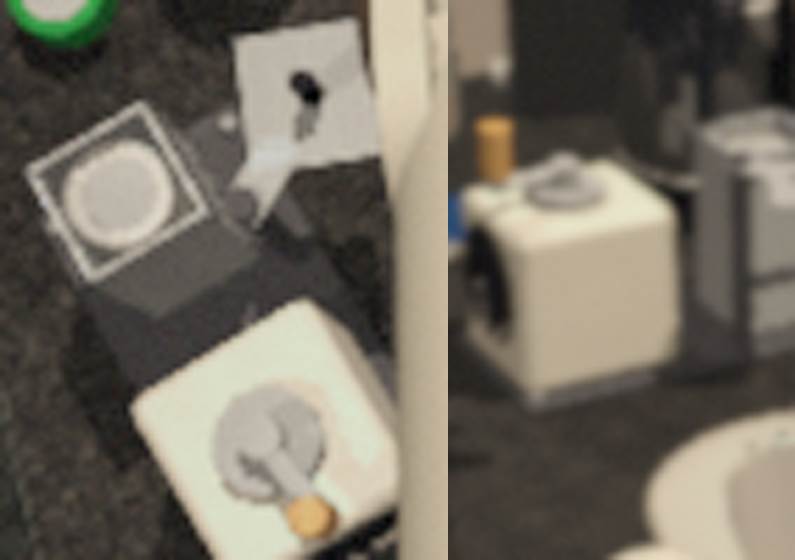

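Tin 2 lies flat below the rim. The peg top is at about px (174,175), and the cover lies clear of the well. I work out the arc for closing it.

Run:
```python
from h import *
np.set_printoptions(precision=4,suppress=True)
p=vision.camera("top")
P=atz(p,(174.06,174.96),.176); print("peg",P, "top/foot px",proj(p,(*P[:2],.19)),proj(p,(*P[:2],.156)))
W=np.array([.571,.3725]); d=P[:2]-W; L=np.linalg.norm(d); m=(P[:2]+W)/2; h=np.sqrt(max(.071**2-L*L/4,0)); n=np.array([-d[1],d[0]])/L
for k in(1,-1): 
    H=m+k*h*n; a0=np.arctan2(*(P[:2]-H)[::-1]);a1=np.arctan2(*(W-H)[::-1]); print("hinge",H,np.degrees([a0,a1]),"L",L)
    e=np.array([np.cos(.54),np.sin(.54)]); print(" sealer frame",.085+(H-W)@e,(H-W)@np.array([-e[1],e[0]]))
plan([(*P[:2],.25,-59),(*P[:2],.168,-59)])
plan([(*P[:2],.25,-30),(*P[:2],.168,-30)])
```

```text
peg [0.6203 0.265  0.176 ] top/foot px [173.1779 173.8483] [175.2855 176.5046]
hinge [0.6314 0.3352] [-99.0129 148.2634] L 0.11822243220395143
 sealer frame 0.1175902026968512 -0.06307835356267746
hinge [0.5599 0.3024] [-31.7366  80.9871] L 0.11822243220395143
 sealer frame 0.03940703367784158 -0.05442684468115463
shift [ 0.2005 -0.11    0.011 ] turn [-0.      0.      0.0009] yawnow -58.8
shift [0.     0.     0.1093] turn [0. 0. 0.] yawnow -59.0
shift [ 0.2005 -0.11    0.011 ] turn [-0.     -0.     -0.1602] yawnow -58.8
shift [0.     0.     0.1093] turn [0. 0. 0.] yawnow -30.0
```

>>> carry_out([
  {"x":0.05,"y":-0.027,"z":0,"rx":0,"ry":0,"rz":0,"jaw":0.6},
  {"x":0.1,"y":-0.055,"z":0,"rx":0,"ry":0,"rz":0,"jaw":0.6},
  {"x":0.15,"y":-0.082,"z":0,"rx":0,"ry":0,"rz":0,"jaw":0.6},
  {"x":0.19,"y":-0.105,"z":0.01,"rx":0,"ry":0,"rz":0,"jaw":0.6},
  {"x":0.2,"y":-0.11,"z":0.02,"rx":0,"ry":0,"rz":0,"jaw":0.6},
  {"x":0.2,"y":-0.11,"z":0.04,"rx":0,"ry":0,"rz":0,"jaw":0.6},
  {"x":0.2,"y":-0.11,"z":0.07,"rx":0,"ry":0,"rz":0,"jaw":0.6},
  {"x":0.2,"y":-0.11,"z":0.095,"rx":0,"ry":0,"rz":0,"jaw":0.6},
  {"x":0.2,"y":-0.11,"z":0.115,"rx":0,"ry":0,"rz":0,"jaw":0.6},
  {"x":0.2,"y":-0.11,"z":0.124,"rx":0,"ry":0,"rz":0,"jaw":0.6},
  {"x":0.2,"y":-0.11,"z":0.124,"rx":0,"ry":0,"rz":0,"jaw":0.6},
], newtons=20)

```text
t: 22.45
tcp_pos: [0.6185, 0.2633, 0.1627]
tool_rot: [0.963, 0.268, -0.002, 0.0]
ft_force: [-0.7, 0.1, 0.6]
opening: 0.0515
gripper_force: 0.0
```

>>> carry_out([
  {"x":0,"y":0,"z":0,"rx":0,"ry":0,"rz":0,"jaw":0.3},
  {"x":0,"y":0,"z":0,"rx":0,"ry":0,"rz":0,"jaw":0.1},
  {"x":0,"y":0,"z":0,"rx":0,"ry":0,"rz":0,"jaw":0.1},
  {"x":0,"y":0,"z":0,"rx":0,"ry":0,"rz":0,"jaw":0.1},
  {"x":0,"y":0,"z":0,"rx":0,"ry":0,"rz":0,"jaw":0.1},
  {"x":0,"y":0,"z":0,"rx":0,"ry":0,"rz":0,"jaw":0.1},
])

```text
t: 22.95
tcp_pos: [0.6206, 0.2637, 0.1668]
tool_rot: [0.964, 0.268, 0.001, -0.001]
ft_force: [-2.2, 0.3, 5.4]
opening: 0.0131
gripper_force: 20.7
```

Run:
```python
from h import *
np.set_printoptions(precision=4,suppress=True)
s=readout.get_state();print(s["t"],s["tcp_pos"],s["opening"],s["gripper_force"],s["ft_force"])
M=R.from_quat(s["tool_rot"]).as_matrix(); H=np.array([.5599,.3024]); t=np.array(s["tcp_pos"])
v=t[:2]-H; r=np.hypot(*v); a0=np.degrees(np.arctan2(v[1],v[0])); print("r",r,"a0",a0)
for a in np.linspace(a0,81,23)[1:]:
    rr=.071+(r-.071)*(81-a)/(81-a0)
    X=np.r_[H+rr*np.array([np.cos(np.radians(a)),np.sin(np.radians(a))]),t[2]]
    print(round(a,1),(M.T@(X-t)/.75)[:2].round(4))
```

```text
22.95 [0.6206 0.2637 0.1668] 0.013142901001797262 20.669594407081604 [-2.1571  0.313   5.3788]
r 0.07198529261924466 a0 -32.51860912560469
-27.4 [ 0.0075 -0.0042]
-22.2 [ 0.0146 -0.0091]
-17.0 [ 0.0213 -0.0147]
-11.9 [ 0.0274 -0.0207]
-6.7 [ 0.0329 -0.0273]
-1.6 [ 0.0378 -0.0344]
3.6 [ 0.0421 -0.0419]
8.8 [ 0.0456 -0.0497]
13.9 [ 0.0485 -0.0578]
19.1 [ 0.0506 -0.0662]
24.2 [ 0.0519 -0.0747]
29.4 [ 0.0525 -0.0832]
34.6 [ 0.0523 -0.0918]
39.7 [ 0.0513 -0.1003]
44.9 [ 0.0496 -0.1087]
50.0 [ 0.0471 -0.1169]
55.2 [ 0.0439 -0.1248]
60.4 [ 0.04   -0.1324]
65.5 [ 0.0355 -0.1396]
70.7 [ 0.0303 -0.1464]
75.8 [ 0.0245 -0.1527]
81.0 [ 0.0182 -0.1584]
```

>>> carry_out([
  {"x":0.0075,"y":-0.0042,"z":-0.002,"rx":0,"ry":0,"rz":0,"jaw":0.1},
  {"x":0.0146,"y":-0.0091,"z":-0.002,"rx":0,"ry":0,"rz":0,"jaw":0.1},
  {"x":0.0213,"y":-0.0147,"z":-0.002,"rx":0,"ry":0,"rz":0,"jaw":0.1},
  {"x":0.0274,"y":-0.0207,"z":-0.002,"rx":0,"ry":0,"rz":0,"jaw":0.1},
  {"x":0.0329,"y":-0.0273,"z":-0.002,"rx":0,"ry":0,"rz":0,"jaw":0.1},
  {"x":0.0378,"y":-0.0344,"z":-0.002,"rx":0,"ry":0,"rz":0,"jaw":0.1},
  {"x":0.0421,"y":-0.0419,"z":-0.002,"rx":0,"ry":0,"rz":0,"jaw":0.1},
  {"x":0.0456,"y":-0.0497,"z":-0.002,"rx":0,"ry":0,"rz":0,"jaw":0.1},
  {"x":0.0485,"y":-0.0578,"z":-0.002,"rx":0,"ry":0,"rz":0,"jaw":0.1},
  {"x":0.0506,"y":-0.0662,"z":-0.002,"rx":0,"ry":0,"rz":0,"jaw":0.1},
  {"x":0.0519,"y":-0.0747,"z":-0.002,"rx":0,"ry":0,"rz":0,"jaw":0.1},
])

```text
t: 23.87
tcp_pos: [0.6277, 0.3315, 0.1672]
tool_rot: [0.964, 0.267, 0.003, 0.001]
ft_force: [3.3, -2.6, -0.9]
opening: 0.013
gripper_force: 20.0
```

Run:
```python
from h import *
np.set_printoptions(precision=4,suppress=True)
s=readout.get_state();print(s["t"],s["tcp_pos"],s["opening"],s["gripper_force"],s["ft_force"])
t=np.array(s["tcp_pos"]);v=t[:2]-[.5599,.3024]; print(np.hypot(*v),np.degrees(np.arctan2(v[1],v[0])))
```

```text
23.8667 [0.6277 0.3315 0.1672] 0.012952437472878076 19.993211925029755 [ 3.3136 -2.578  -0.9228]
0.07382861237729958 23.21917552147639
```

>>> carry_out([
  {"x":0.0006,"y":-0.0085,"z":0,"rx":0,"ry":0,"rz":0,"jaw":0.1},
  {"x":0.0004,"y":-0.0171,"z":0,"rx":0,"ry":0,"rz":0,"jaw":0.1},
  {"x":-0.0006,"y":-0.0256,"z":0,"rx":0,"ry":0,"rz":0,"jaw":0.1},
  {"x":-0.0023,"y":-0.034,"z":0,"rx":0,"ry":0,"rz":0,"jaw":0.1},
  {"x":-0.0048,"y":-0.0422,"z":0,"rx":0,"ry":0,"rz":0,"jaw":0.1},
  {"x":-0.008,"y":-0.0501,"z":0,"rx":0,"ry":0,"rz":0,"jaw":0.1},
  {"x":-0.0119,"y":-0.0577,"z":0,"rx":0,"ry":0,"rz":0,"jaw":0.1},
  {"x":-0.0164,"y":-0.0649,"z":0,"rx":0,"ry":0,"rz":0,"jaw":0.1},
  {"x":-0.0216,"y":-0.0717,"z":0,"rx":0,"ry":0,"rz":0,"jaw":0.1},
  {"x":-0.0274,"y":-0.078,"z":0,"rx":0,"ry":0,"rz":0,"jaw":0.1},
  {"x":-0.0337,"y":-0.0837,"z":0,"rx":0,"ry":0,"rz":0,"jaw":0.1},
  {"x":-0.0337,"y":-0.0837,"z":0,"rx":0,"ry":0,"rz":0,"jaw":0.1},
])

```text
t: 24.87
tcp_pos: [0.571, 0.3715, 0.1671]
tool_rot: [0.964, 0.267, 0.001, 0.0]
ft_force: [5.9, -1.6, -0.4]
opening: 0.0131
gripper_force: 20.3
```

>>> carry_out([
  {"x":-0.004,"y":-0.003,"z":0,"rx":0,"ry":0,"rz":0,"jaw":0.1},
  {"x":-0.007,"y":-0.005,"z":0,"rx":0,"ry":0,"rz":0,"jaw":0.1},
  {"x":-0.007,"y":-0.005,"z":0,"rx":0,"ry":0,"rz":0,"jaw":0.1},
])

```text
t: 25.12
tcp_pos: [0.5697, 0.3708, 0.1677]
tool_rot: [0.964, 0.266, 0.005, 0.001]
ft_force: [17.0, -1.7, -7.1]
opening: 0.0131
gripper_force: 19.7
```

The cover is against its stop. I release it, lift and check, and measure the knob.

>>> carry_out([
  {"x":0.007,"y":0.004,"z":0,"rx":0,"ry":0,"rz":0,"jaw":0.1},
  {"x":0.007,"y":0.004,"z":0,"rx":0,"ry":0,"rz":0,"jaw":0.5},
  {"x":0.007,"y":0.004,"z":0,"rx":0,"ry":0,"rz":0,"jaw":0.5},
  {"x":0.007,"y":0.004,"z":0,"rx":0,"ry":0,"rz":0,"jaw":0.5},
  {"x":0.007,"y":0.004,"z":-0.04,"rx":0,"ry":0,"rz":0,"jaw":0.5},
  {"x":0.007,"y":0.004,"z":-0.09,"rx":0,"ry":0,"rz":0,"jaw":0.5},
  {"x":0,"y":0.04,"z":-0.12,"rx":0,"ry":0,"rz":0,"jaw":0.6},
  {"x":0,"y":0.09,"z":-0.12,"rx":0,"ry":0,"rz":0,"jaw":0.6},
  {"x":0,"y":0.14,"z":-0.12,"rx":0,"ry":0,"rz":0,"jaw":0.6},
  {"x":0,"y":0.19,"z":-0.12,"rx":0,"ry":0,"rz":0,"jaw":0.6},
  {"x":0,"y":0.22,"z":-0.12,"rx":0,"ry":0,"rz":0,"jaw":0.6},
  {"x":0,"y":0.22,"z":-0.12,"rx":0,"ry":0,"rz":0,"jaw":0.6},
])

```text
t: 26.12
tcp_pos: [0.6516, 0.2233, 0.2572]
tool_rot: [0.965, 0.263, 0.0, 0.002]
ft_force: [0.1, -1.5, 0.6]
opening: 0.0514
gripper_force: 0.0
```

```bash
cat > knob.py <<'E'
from h import *
np.set_printoptions(precision=4,suppress=True)
s=readout.get_state();print(s["t"],s["tcp_pos"],s["opening"],s["qpos"])
p=vision.camera("top");q=vision.camera("side")
hsv=cv2.cvtColor(p["color"],cv2.COLOR_BGR2HSV).astype(int)
m=(hsv[...,0]>8)&(hsv[...,0]<22)&(hsv[...,1]>90)&(hsv[...,2]>120); m[:235]=0;m[265:]=0;m[:,:165]=0;m[:,190:]=0
ys,xs=np.nonzero(m);c=(xs.mean(),ys.mean());print("knob px",c,m.sum(),np.ptp(xs),np.ptp(ys))
for z in(.183,.19,.195,.201): print(z,atz(p,c,z))
for t,z in[("crank_axis",.17),("crank_grip",.183),("cover_grip",.178)]:
    for d in vision.landmark_of(p,t)[:1]: print(t,d["pixel"],d["score"],atz(p,d["pixel"],z))
cv2.imwrite("pics/k.png",cv2.resize(p["color"][160:260,120:200],(480,600),interpolation=cv2.INTER_CUBIC))
E
python3 knob.py
```

```text
26.1167 [0.6516 0.2233 0.2572] 0.05135783791530805 [-0.7226  0.5606  0.5328  1.4397 -0.288   1.2195 -1.1962]knob.py:7: RuntimeWarning: Mean of empty slice.
  ys,xs=np.nonzero(m);c=(xs.mean(),ys.mean());print("knob px",c,m.sum(),np.ptp(xs),np.ptp(ys))
  ret = ret.dtype.type(ret / rcount)
Traceback (most recent call last):
  File "knob.py", line 7, in <module>
    ys,xs=np.nonzero(m);c=(xs.mean(),ys.mean());print("knob px",c,m.sum(),np.ptp(xs),np.ptp(ys))
                                                                          ~~~~~~^^^^
ValueError: zero-size array to reduction operation maximum which has no identity
```

```bash
python3 -c "
from h import *
plan([(.48,.06,.28,31)])"
```

```text
shift [-0.31    0.0791 -0.0312] turn [-2.000e-04  5.000e-04  4.995e-01] yawnow -59.1
```

>>> carry_out([
  {"x":-0.05,"y":0.01,"z":-0.02,"rx":0,"ry":0,"rz":0,"jaw":0.6},
  {"x":-0.1,"y":0.02,"z":-0.03,"rx":0,"ry":0,"rz":0,"jaw":0.6},
  {"x":-0.15,"y":0.04,"z":-0.03,"rx":0,"ry":0,"rz":0,"jaw":0.6},
  {"x":-0.2,"y":0.05,"z":-0.03,"rx":0,"ry":0,"rz":0,"jaw":0.6},
  {"x":-0.25,"y":0.06,"z":-0.03,"rx":0,"ry":0,"rz":0,"jaw":0.6},
  {"x":-0.3,"y":0.08,"z":-0.03,"rx":0,"ry":0,"rz":0,"jaw":0.6},
  {"x":-0.31,"y":0.08,"z":-0.03,"rx":0,"ry":0,"rz":0,"jaw":0.6},
  {"x":-0.31,"y":0.08,"z":-0.03,"rx":0,"ry":0,"rz":0,"jaw":0.6},
])

```text
t: 26.88
tcp_pos: [0.4786, 0.0598, 0.2797]
tool_rot: [0.964, 0.267, -0.0, -0.002]
ft_force: [1.0, 0.8, 0.2]
opening: 0.0514
gripper_force: 0.0
```

```bash
python3 knob.py
```

```text
26.8833 [0.4786 0.0598 0.2797] 0.051364262744321966 [-0.7504  0.1294  0.6283  1.9299 -0.0882  1.1089 -1.1162]
knob px (np.float64(175.20833333333334), np.float64(251.9375)) 48 8 6
0.183 [0.389  0.2584 0.183 ]
0.19 [0.3886 0.2571 0.19  ]
0.195 [0.3884 0.2562 0.195 ]
0.201 [0.3881 0.2551 0.201 ]
crank_axis [164.3, 235.8] 0.6 [0.4378 0.2934 0.17  ]
crank_grip [176.3, 251.2] 0.55 [0.391  0.2553 0.183 ]
cover_grip [137.8, 192.1] 0.68 [0.57   0.3727 0.178 ]
```

View pics/k.png

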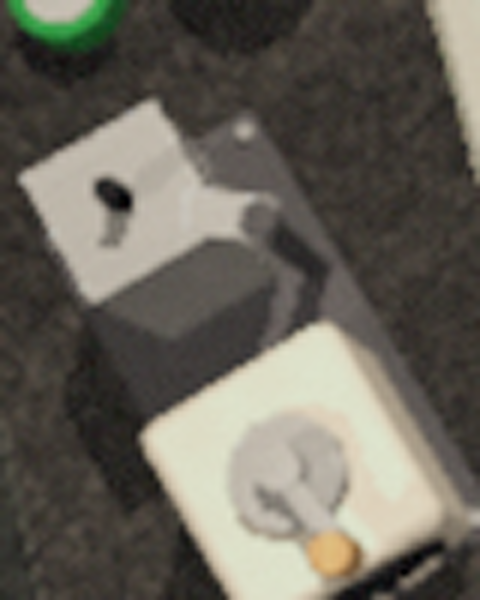

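The cover is square over the well with its peg at crop (112,193). The knob is at (334,553), to the front. Next I grip the knob.

```bash
python3 -c "
from h import *
plan([(.3885,.2563,.255,-59),(.3885,.2563,.167,-59)])"
```

```text
shift [ 0.0281 -0.2864  0.0324] turn [ 0.0001 -0.0001  0.0011] yawnow -58.8
shift [0.     0.     0.1173] turn [0. 0. 0.] yawnow -59.0
```

>>> carry_out([
  {"x":0.004,"y":-0.05,"z":0,"rx":0,"ry":0,"rz":0,"jaw":0.7},
  {"x":0.01,"y":-0.1,"z":0,"rx":0,"ry":0,"rz":0,"jaw":0.7},
  {"x":0.015,"y":-0.15,"z":0,"rx":0,"ry":0,"rz":0,"jaw":0.7},
  {"x":0.02,"y":-0.2,"z":0,"rx":0,"ry":0,"rz":0,"jaw":0.7},
  {"x":0.025,"y":-0.25,"z":0,"rx":0,"ry":0,"rz":0,"jaw":0.7},
  {"x":0.028,"y":-0.28,"z":0.01,"rx":0,"ry":0,"rz":0,"jaw":0.7},
  {"x":0.028,"y":-0.286,"z":0.03,"rx":0,"ry":0,"rz":0,"jaw":0.7},
  {"x":0.028,"y":-0.286,"z":0.06,"rx":0,"ry":0,"rz":0,"jaw":0.7},
  {"x":0.028,"y":-0.286,"z":0.1,"rx":0,"ry":0,"rz":0,"jaw":0.7},
  {"x":0.028,"y":-0.286,"z":0.13,"rx":0,"ry":0,"rz":0,"jaw":0.7},
  {"x":0.028,"y":-0.286,"z":0.149,"rx":0,"ry":0,"rz":0,"jaw":0.7},
  {"x":0.028,"y":-0.286,"z":0.149,"rx":0,"ry":0,"rz":0,"jaw":0.7},
], newtons=20)

```text
t: 28.13
tcp_pos: [0.3864, 0.2539, 0.1642]
tool_rot: [0.963, 0.268, -0.003, 0.002]
ft_force: [-0.6, 0.4, -0.3]
opening: 0.0599
gripper_force: 0.0
```

>>> carry_out([
  {"x":0,"y":0,"z":0,"rx":0,"ry":0,"rz":0,"jaw":0.4},
  {"x":0,"y":0,"z":0,"rx":0,"ry":0,"rz":0,"jaw":0.2},
  {"x":0,"y":0,"z":0,"rx":0,"ry":0,"rz":0,"jaw":0.15},
  {"x":0,"y":0,"z":0,"rx":0,"ry":0,"rz":0,"jaw":0.15},
  {"x":0,"y":0,"z":0,"rx":0,"ry":0,"rz":0,"jaw":0.15},
  {"x":0,"y":0,"z":0,"rx":0,"ry":0,"rz":0,"jaw":0.15},
  {"x":0,"y":0,"z":0,"rx":0,"ry":0,"rz":0,"jaw":0.15},
])

```text
t: 28.72
tcp_pos: [0.3893, 0.2554, 0.1688]
tool_rot: [0.964, 0.267, 0.001, -0.001]
ft_force: [-0.4, 1.7, 5.7]
opening: 0.0214
gripper_force: 21.6
```

Run:
```python
from h import *
np.set_printoptions(precision=4,suppress=True)
s=readout.get_state();print(s["t"],s["tcp_pos"],s["opening"],s["gripper_force"],s["ft_force"],s["qpos"])
M=R.from_quat(s["tool_rot"]).as_matrix(); t=np.array(s["tcp_pos"]); A=np.array([.4342,.2858]); v=t[:2]-A
print(np.hypot(*v),np.degrees(np.arctan2(v[1],v[0])),"tool yaw",np.degrees(np.arctan2(M[1,1],M[0,1])))
```

```text
28.7167 [0.3893 0.2554 0.1688] 0.021426867601875586 21.550178825855255 [-0.3662  1.6846  5.6931] [-1.0096  0.2331  0.4218  2.0851 -0.1282  0.8442 -1.5422]
0.05425624845170906 -145.90938451328904 tool yaw -58.977379755068455
```

>>> carry_out([
  {"x":0,"y":0,"z":-0.003,"rx":0,"ry":0,"rz":0,"jaw":0.15},
  {"x":0,"y":0,"z":-0.003,"rx":0,"ry":0,"rz":0,"jaw":0.15},
  {"x":0,"y":-0.0026,"z":-0.003,"rx":0,"ry":0,"rz":0,"jaw":0.15},
  {"x":0.0001,"y":-0.0077,"z":-0.003,"rx":0,"ry":0,"rz":0,"jaw":0.15},
  {"x":0.0011,"y":-0.0153,"z":-0.003,"rx":0,"ry":0,"rz":0,"jaw":0.15},
], newtons=60)

```text
t: 29.13
tcp_pos: [0.3841, 0.2631, 0.1692]
tool_rot: [0.964, 0.267, 0.0, 0.001]
ft_force: [4.9, -1.4, -5.1]
opening: 0.0205
gripper_force: 61.6
```

>>> carry_out([
  {"x":0.0033,"y":-0.0124,"z":0,"rx":0,"ry":0,"rz":0,"jaw":0.15},
  {"x":0.0087,"y":-0.0239,"z":0,"rx":0,"ry":0,"rz":0,"jaw":0.15},
  {"x":0.016,"y":-0.0344,"z":0,"rx":0,"ry":0,"rz":0,"jaw":0.15},
  {"x":0.0251,"y":-0.0435,"z":0,"rx":0,"ry":0,"rz":0,"jaw":0.15},
  {"x":0.0356,"y":-0.0508,"z":0,"rx":0,"ry":0,"rz":0,"jaw":0.15},
  {"x":0.0471,"y":-0.0562,"z":0,"rx":0,"ry":0,"rz":0,"jaw":0.15},
  {"x":0.0595,"y":-0.0595,"z":0,"rx":0,"ry":0,"rz":0,"jaw":0.15},
  {"x":0.0722,"y":-0.0606,"z":0,"rx":0,"ry":0,"rz":0,"jaw":0.15},
  {"x":0.085,"y":-0.0595,"z":0,"rx":0,"ry":0,"rz":0,"jaw":0.15},
  {"x":0.0973,"y":-0.0562,"z":0,"rx":0,"ry":0,"rz":0,"jaw":0.15},
  {"x":0.1089,"y":-0.0508,"z":0,"rx":0,"ry":0,"rz":0,"jaw":0.15},
  {"x":0.1194,"y":-0.0435,"z":0,"rx":0,"ry":0,"rz":0,"jaw":0.15},
])

```text
t: 30.13
tcp_pos: [0.4378, 0.3441, 0.1693]
tool_rot: [0.963, 0.27, -0.003, -0.003]
ft_force: [-9.0, 10.7, -1.7]
opening: 0.0203
gripper_force: 62.8
```

```bash
cat > ck.py <<'E'
from h import *
np.set_printoptions(precision=4,suppress=True)
s=readout.get_state();t=np.array(s["tcp_pos"]);v=t[:2]-[.4354,.2854]
print(s["t"],t,s["opening"],s["gripper_force"],s["ft_force"],"r",np.hypot(*v),"theta",(31-np.degrees(np.arctan2(v[1],v[0])))%360,"|dq|",np.abs(s["dq"]).max(),s["qpos"])
E
python3 ck.py
```

```text
30.1333 [0.4378 0.3441 0.1693] 0.020321579759551033 62.77040898799896 [-8.9784 10.7201 -1.6543] r 0.058716331363195165 theta 303.311676781351 |dq| 0.20840757896120413 [-1.0141  0.3935  0.3797  1.8659 -0.1895  0.9198 -1.5683]
```

>>> carry_out([
  {"x":0.009,"y":0.009,"z":0,"rx":0,"ry":0,"rz":0,"jaw":0.15},
  {"x":0.0164,"y":0.0195,"z":0,"rx":0,"ry":0,"rz":0,"jaw":0.15},
  {"x":0.0218,"y":0.0311,"z":0,"rx":0,"ry":0,"rz":0,"jaw":0.15},
  {"x":0.0251,"y":0.0435,"z":0,"rx":0,"ry":0,"rz":0,"jaw":0.15},
  {"x":0.0262,"y":0.0562,"z":0,"rx":0,"ry":0,"rz":0,"jaw":0.15},
  {"x":0.0251,"y":0.0689,"z":0,"rx":0,"ry":0,"rz":0,"jaw":0.15},
  {"x":0.0218,"y":0.0813,"z":0,"rx":0,"ry":0,"rz":0,"jaw":0.15},
  {"x":0.0164,"y":0.0929,"z":0,"rx":0,"ry":0,"rz":0,"jaw":0.15},
  {"x":0.009,"y":0.1033,"z":0,"rx":0,"ry":0,"rz":0,"jaw":0.15},
  {"x":0,"y":0.1124,"z":0,"rx":0,"ry":0,"rz":0,"jaw":0.15},
  {"x":-0.0105,"y":0.1197,"z":0,"rx":0,"ry":0,"rz":0,"jaw":0.15},
  {"x":-0.0221,"y":0.1251,"z":0,"rx":0,"ry":0,"rz":0,"jaw":0.15},
])

```text
t: 31.13
tcp_pos: [0.4723, 0.251, 0.169]
tool_rot: [0.963, 0.268, -0.004, -0.002]
ft_force: [-12.2, 10.0, 1.0]
opening: 0.0203
gripper_force: 62.8
```

```bash
python3 ck.py
```

```text
31.1333 [0.4723 0.251  0.169 ] 0.020258352733017338 62.84007489681244 [-12.1796  10.0182   1.0205] r 0.05039613956232331 theta 74.00750709666363 |dq| 0.24643602465603442 [-0.8741  0.3621  0.4137  1.917  -0.1886  0.9065 -1.3941]
```

>>> carry_out([
  {"x":-0.0124,"y":0.0033,"z":0,"rx":0,"ry":0,"rz":0,"jaw":0.15},
  {"x":-0.0251,"y":0.0044,"z":0,"rx":0,"ry":0,"rz":0,"jaw":0.15},
  {"x":-0.0378,"y":0.0033,"z":0,"rx":0,"ry":0,"rz":0,"jaw":0.15},
  {"x":-0.0502,"y":0,"z":0,"rx":0,"ry":0,"rz":0,"jaw":0.15},
  {"x":-0.0618,"y":-0.0054,"z":0,"rx":0,"ry":0,"rz":0,"jaw":0.15},
  {"x":-0.0722,"y":-0.0127,"z":0,"rx":0,"ry":0,"rz":0,"jaw":0.15},
  {"x":-0.0813,"y":-0.0218,"z":0,"rx":0,"ry":0,"rz":0,"jaw":0.15},
  {"x":-0.0886,"y":-0.0322,"z":0,"rx":0,"ry":0,"rz":0,"jaw":0.15},
  {"x":-0.094,"y":-0.0438,"z":0,"rx":0,"ry":0,"rz":0,"jaw":0.15},
  {"x":-0.0973,"y":-0.0562,"z":0,"rx":0,"ry":0,"rz":0,"jaw":0.15},
  {"x":-0.0984,"y":-0.0689,"z":0,"rx":0,"ry":0,"rz":0,"jaw":0.15},
  {"x":-0.0973,"y":-0.0816,"z":0,"rx":0,"ry":0,"rz":0,"jaw":0.15},
])

```text
t: 32.13
tcp_pos: [0.3843, 0.2629, 0.1693]
tool_rot: [0.964, 0.267, 0.001, 0.001]
ft_force: [6.5, -2.1, -8.3]
opening: 0.0201
gripper_force: 61.4
```

```bash
python3 ck.py
```

```text
32.1333 [0.3843 0.2629 0.1693] 0.02009159860758373 61.412869691848755 [ 6.5286 -2.142  -8.3329] r 0.05586195017726755 theta 187.2699854867987 |dq| 0.24904633070186077 [-1.0121  0.2319  0.3993  2.0826 -0.1159  0.8471 -1.5765]
```

One full turn is done and tracking is clean, with forces under 16 N. I continue at the same pace.

>>> carry_out([
  {"x":0.0033,"y":-0.0124,"z":0,"rx":0,"ry":0,"rz":0,"jaw":0.15},
  {"x":0.0087,"y":-0.0239,"z":0,"rx":0,"ry":0,"rz":0,"jaw":0.15},
  {"x":0.016,"y":-0.0344,"z":0,"rx":0,"ry":0,"rz":0,"jaw":0.15},
  {"x":0.0251,"y":-0.0435,"z":0,"rx":0,"ry":0,"rz":0,"jaw":0.15},
  {"x":0.0356,"y":-0.0508,"z":0,"rx":0,"ry":0,"rz":0,"jaw":0.15},
  {"x":0.0471,"y":-0.0562,"z":0,"rx":0,"ry":0,"rz":0,"jaw":0.15},
  {"x":0.0595,"y":-0.0595,"z":0,"rx":0,"ry":0,"rz":0,"jaw":0.15},
  {"x":0.0722,"y":-0.0606,"z":0,"rx":0,"ry":0,"rz":0,"jaw":0.15},
  {"x":0.085,"y":-0.0595,"z":0,"rx":0,"ry":0,"rz":0,"jaw":0.15},
  {"x":0.0973,"y":-0.0562,"z":0,"rx":0,"ry":0,"rz":0,"jaw":0.15},
  {"x":0.1089,"y":-0.0508,"z":0,"rx":0,"ry":0,"rz":0,"jaw":0.15},
  {"x":0.1194,"y":-0.0435,"z":0,"rx":0,"ry":0,"rz":0,"jaw":0.15},
])

```text
t: 33.13
tcp_pos: [0.438, 0.344, 0.1694]
tool_rot: [0.963, 0.27, -0.003, -0.003]
ft_force: [-8.3, 10.5, -4.3]
opening: 0.0205
gripper_force: 62.5
```

>>> carry_out([
  {"x":0.009,"y":0.009,"z":0,"rx":0,"ry":0,"rz":0,"jaw":0.15},
  {"x":0.0164,"y":0.0195,"z":0,"rx":0,"ry":0,"rz":0,"jaw":0.15},
  {"x":0.0218,"y":0.0311,"z":0,"rx":0,"ry":0,"rz":0,"jaw":0.15},
  {"x":0.0251,"y":0.0435,"z":0,"rx":0,"ry":0,"rz":0,"jaw":0.15},
  {"x":0.0262,"y":0.0562,"z":0,"rx":0,"ry":0,"rz":0,"jaw":0.15},
  {"x":0.0251,"y":0.0689,"z":0,"rx":0,"ry":0,"rz":0,"jaw":0.15},
  {"x":0.0218,"y":0.0813,"z":0,"rx":0,"ry":0,"rz":0,"jaw":0.15},
  {"x":0.0164,"y":0.0929,"z":0,"rx":0,"ry":0,"rz":0,"jaw":0.15},
  {"x":0.009,"y":0.1033,"z":0,"rx":0,"ry":0,"rz":0,"jaw":0.15},
  {"x":0,"y":0.1124,"z":0,"rx":0,"ry":0,"rz":0,"jaw":0.15},
  {"x":-0.0105,"y":0.1197,"z":0,"rx":0,"ry":0,"rz":0,"jaw":0.15},
  {"x":-0.0221,"y":0.1251,"z":0,"rx":0,"ry":0,"rz":0,"jaw":0.15},
])

```text
t: 34.13
tcp_pos: [0.4722, 0.2509, 0.169]
tool_rot: [0.963, 0.268, -0.004, -0.002]
ft_force: [-13.0, 9.2, -1.7]
opening: 0.0209
gripper_force: 62.6
```

>>> carry_out([
  {"x":-0.0124,"y":0.0033,"z":0,"rx":0,"ry":0,"rz":0,"jaw":0.15},
  {"x":-0.0251,"y":0.0044,"z":0,"rx":0,"ry":0,"rz":0,"jaw":0.15},
  {"x":-0.0378,"y":0.0033,"z":0,"rx":0,"ry":0,"rz":0,"jaw":0.15},
  {"x":-0.0502,"y":0,"z":0,"rx":0,"ry":0,"rz":0,"jaw":0.15},
  {"x":-0.0618,"y":-0.0054,"z":0,"rx":0,"ry":0,"rz":0,"jaw":0.15},
  {"x":-0.0722,"y":-0.0127,"z":0,"rx":0,"ry":0,"rz":0,"jaw":0.15},
  {"x":-0.0813,"y":-0.0218,"z":0,"rx":0,"ry":0,"rz":0,"jaw":0.15},
  {"x":-0.0886,"y":-0.0322,"z":0,"rx":0,"ry":0,"rz":0,"jaw":0.15},
  {"x":-0.094,"y":-0.0438,"z":0,"rx":0,"ry":0,"rz":0,"jaw":0.15},
  {"x":-0.0973,"y":-0.0562,"z":0,"rx":0,"ry":0,"rz":0,"jaw":0.15},
  {"x":-0.0984,"y":-0.0689,"z":0,"rx":0,"ry":0,"rz":0,"jaw":0.15},
  {"x":-0.0973,"y":-0.0816,"z":0,"rx":0,"ry":0,"rz":0,"jaw":0.15},
])

```text
t: 35.13
tcp_pos: [0.3844, 0.2627, 0.1693]
tool_rot: [0.964, 0.267, 0.001, 0.001]
ft_force: [5.5, -2.5, -10.1]
opening: 0.0202
gripper_force: 61.3
```

```bash
python3 ck.py
```

```text
35.1333 [0.3844 0.2627 0.1693] 0.020233173096016067 61.327587962150574 [  5.5345  -2.4874 -10.0621] r 0.055826086497751705 theta 187.0036462139313 |dq| 0.24864476295160165 [-0.9959  0.2305  0.3812  2.0823 -0.11    0.8467 -1.5821]
```

>>> carry_out([
  {"x":0.0033,"y":-0.0124,"z":0.001,"rx":0,"ry":0,"rz":0,"jaw":0.15},
  {"x":0.0087,"y":-0.0239,"z":0.002,"rx":0,"ry":0,"rz":0,"jaw":0.15},
  {"x":0.016,"y":-0.0344,"z":0.002,"rx":0,"ry":0,"rz":0,"jaw":0.15},
  {"x":0.0251,"y":-0.0435,"z":0.002,"rx":0,"ry":0,"rz":0,"jaw":0.15},
  {"x":0.0356,"y":-0.0508,"z":0.002,"rx":0,"ry":0,"rz":0,"jaw":0.15},
  {"x":0.0471,"y":-0.0562,"z":0.002,"rx":0,"ry":0,"rz":0,"jaw":0.15},
  {"x":0.0595,"y":-0.0595,"z":0.002,"rx":0,"ry":0,"rz":0,"jaw":0.15},
  {"x":0.0722,"y":-0.0606,"z":0.002,"rx":0,"ry":0,"rz":0,"jaw":0.15},
  {"x":0.085,"y":-0.0595,"z":0.002,"rx":0,"ry":0,"rz":0,"jaw":0.15},
  {"x":0.0973,"y":-0.0562,"z":0.002,"rx":0,"ry":0,"rz":0,"jaw":0.15},
  {"x":0.1089,"y":-0.0508,"z":0.002,"rx":0,"ry":0,"rz":0,"jaw":0.15},
  {"x":0.1194,"y":-0.0435,"z":0.002,"rx":0,"ry":0,"rz":0,"jaw":0.15},
])

```text
t: 36.13
tcp_pos: [0.4396, 0.3439, 0.1692]
tool_rot: [0.963, 0.27, -0.001, -0.003]
ft_force: [-8.5, 9.4, 0.1]
opening: 0.0203
gripper_force: 63.2
```

>>> carry_out([
  {"x":0.009,"y":0.009,"z":0,"rx":0,"ry":0,"rz":0,"jaw":0.15},
  {"x":0.0164,"y":0.0195,"z":0,"rx":0,"ry":0,"rz":0,"jaw":0.15},
  {"x":0.0218,"y":0.0311,"z":0,"rx":0,"ry":0,"rz":0,"jaw":0.15},
  {"x":0.0251,"y":0.0435,"z":0,"rx":0,"ry":0,"rz":0,"jaw":0.15},
  {"x":0.0262,"y":0.0562,"z":0,"rx":0,"ry":0,"rz":0,"jaw":0.15},
  {"x":0.0251,"y":0.0689,"z":0,"rx":0,"ry":0,"rz":0,"jaw":0.15},
  {"x":0.0218,"y":0.0813,"z":0,"rx":0,"ry":0,"rz":0,"jaw":0.15},
  {"x":0.0164,"y":0.0929,"z":0,"rx":0,"ry":0,"rz":0,"jaw":0.15},
  {"x":0.009,"y":0.1033,"z":0,"rx":0,"ry":0,"rz":0,"jaw":0.15},
  {"x":0,"y":0.1124,"z":0,"rx":0,"ry":0,"rz":0,"jaw":0.15},
  {"x":-0.0105,"y":0.1197,"z":0,"rx":0,"ry":0,"rz":0,"jaw":0.15},
  {"x":-0.0221,"y":0.1251,"z":0,"rx":0,"ry":0,"rz":0,"jaw":0.15},
])

```text
t: 37.13
tcp_pos: [0.4732, 0.2519, 0.1688]
tool_rot: [0.963, 0.268, -0.003, -0.003]
ft_force: [-12.6, 9.9, 5.9]
opening: 0.0204
gripper_force: 63.6
```

>>> carry_out([
  {"x":-0.0124,"y":0.0033,"z":0,"rx":0,"ry":0,"rz":0,"jaw":0.15},
  {"x":-0.0251,"y":0.0044,"z":0,"rx":0,"ry":0,"rz":0,"jaw":0.15},
  {"x":-0.0378,"y":0.0033,"z":0,"rx":0,"ry":0,"rz":0,"jaw":0.15},
  {"x":-0.0502,"y":0,"z":0,"rx":0,"ry":0,"rz":0,"jaw":0.15},
  {"x":-0.0618,"y":-0.0054,"z":0,"rx":0,"ry":0,"rz":0,"jaw":0.15},
  {"x":-0.0722,"y":-0.0127,"z":0,"rx":0,"ry":0,"rz":0,"jaw":0.15},
  {"x":-0.0813,"y":-0.0218,"z":0,"rx":0,"ry":0,"rz":0,"jaw":0.15},
  {"x":-0.0886,"y":-0.0322,"z":0,"rx":0,"ry":0,"rz":0,"jaw":0.15},
  {"x":-0.094,"y":-0.0438,"z":0,"rx":0,"ry":0,"rz":0,"jaw":0.15},
  {"x":-0.0973,"y":-0.0562,"z":0,"rx":0,"ry":0,"rz":0,"jaw":0.15},
  {"x":-0.0984,"y":-0.0689,"z":0,"rx":0,"ry":0,"rz":0,"jaw":0.15},
  {"x":-0.0973,"y":-0.0816,"z":0,"rx":0,"ry":0,"rz":0,"jaw":0.15},
])

```text
t: 38.13
tcp_pos: [0.3843, 0.2629, 0.169]
tool_rot: [0.964, 0.266, 0.001, 0.001]
ft_force: [1.5, -5.0, 4.0]
opening: 0.0203
gripper_force: 62.8
```

>>> carry_out([
  {"x":0.0033,"y":-0.0124,"z":0,"rx":0,"ry":0,"rz":0,"jaw":0.15},
  {"x":0.0087,"y":-0.0239,"z":0,"rx":0,"ry":0,"rz":0,"jaw":0.15},
  {"x":0.016,"y":-0.0344,"z":0,"rx":0,"ry":0,"rz":0,"jaw":0.15},
  {"x":0.0251,"y":-0.0435,"z":0,"rx":0,"ry":0,"rz":0,"jaw":0.15},
  {"x":0.0356,"y":-0.0508,"z":0,"rx":0,"ry":0,"rz":0,"jaw":0.15},
  {"x":0.0471,"y":-0.0562,"z":0,"rx":0,"ry":0,"rz":0,"jaw":0.15},
  {"x":0.0595,"y":-0.0595,"z":0,"rx":0,"ry":0,"rz":0,"jaw":0.15},
  {"x":0.0722,"y":-0.0606,"z":0,"rx":0,"ry":0,"rz":0,"jaw":0.15},
  {"x":0.085,"y":-0.0595,"z":0,"rx":0,"ry":0,"rz":0,"jaw":0.15},
  {"x":0.0973,"y":-0.0562,"z":0,"rx":0,"ry":0,"rz":0,"jaw":0.15},
  {"x":0.1089,"y":-0.0508,"z":0,"rx":0,"ry":0,"rz":0,"jaw":0.15},
  {"x":0.1194,"y":-0.0435,"z":0,"rx":0,"ry":0,"rz":0,"jaw":0.15},
])

```text
t: 39.13
tcp_pos: [0.4392, 0.344, 0.1691]
tool_rot: [0.963, 0.27, -0.002, -0.003]
ft_force: [-8.3, 8.0, 4.3]
opening: 0.0201
gripper_force: 63.6
```

>>> carry_out([
  {"x":0.009,"y":0.009,"z":0,"rx":0,"ry":0,"rz":0,"jaw":0.15},
  {"x":0.0164,"y":0.0195,"z":0,"rx":0,"ry":0,"rz":0,"jaw":0.15},
  {"x":0.0218,"y":0.0311,"z":0,"rx":0,"ry":0,"rz":0,"jaw":0.15},
  {"x":0.0251,"y":0.0435,"z":0,"rx":0,"ry":0,"rz":0,"jaw":0.15},
  {"x":0.0262,"y":0.0562,"z":0,"rx":0,"ry":0,"rz":0,"jaw":0.15},
  {"x":0.0251,"y":0.0689,"z":0,"rx":0,"ry":0,"rz":0,"jaw":0.15},
  {"x":0.0218,"y":0.0813,"z":0,"rx":0,"ry":0,"rz":0,"jaw":0.15},
  {"x":0.0164,"y":0.0929,"z":0,"rx":0,"ry":0,"rz":0,"jaw":0.15},
  {"x":0.009,"y":0.1033,"z":0,"rx":0,"ry":0,"rz":0,"jaw":0.15},
  {"x":0,"y":0.1124,"z":0,"rx":0,"ry":0,"rz":0,"jaw":0.15},
  {"x":-0.0105,"y":0.1197,"z":0,"rx":0,"ry":0,"rz":0,"jaw":0.15},
  {"x":-0.0221,"y":0.1251,"z":0,"rx":0,"ry":0,"rz":0,"jaw":0.15},
])

```text
t: 40.13
tcp_pos: [0.4734, 0.2523, 0.1688]
tool_rot: [0.963, 0.268, -0.003, -0.003]
ft_force: [-11.6, 9.5, 7.9]
opening: 0.02
gripper_force: 63.8
```

>>> carry_out([
  {"x":-0.0124,"y":0.0033,"z":0,"rx":0,"ry":0,"rz":0,"jaw":0.15},
  {"x":-0.0251,"y":0.0044,"z":0,"rx":0,"ry":0,"rz":0,"jaw":0.15},
  {"x":-0.0378,"y":0.0033,"z":0,"rx":0,"ry":0,"rz":0,"jaw":0.15},
  {"x":-0.0502,"y":0,"z":0,"rx":0,"ry":0,"rz":0,"jaw":0.15},
  {"x":-0.0618,"y":-0.0054,"z":0,"rx":0,"ry":0,"rz":0,"jaw":0.15},
  {"x":-0.0722,"y":-0.0127,"z":0,"rx":0,"ry":0,"rz":0,"jaw":0.15},
  {"x":-0.0813,"y":-0.0218,"z":0,"rx":0,"ry":0,"rz":0,"jaw":0.15},
  {"x":-0.0886,"y":-0.0322,"z":0,"rx":0,"ry":0,"rz":0,"jaw":0.15},
  {"x":-0.094,"y":-0.0438,"z":0,"rx":0,"ry":0,"rz":0,"jaw":0.15},
  {"x":-0.0973,"y":-0.0562,"z":0,"rx":0,"ry":0,"rz":0,"jaw":0.15},
  {"x":-0.0984,"y":-0.0689,"z":0,"rx":0,"ry":0,"rz":0,"jaw":0.15},
  {"x":-0.0973,"y":-0.0816,"z":0,"rx":0,"ry":0,"rz":0,"jaw":0.15},
])

```text
t: 41.13
tcp_pos: [0.3839, 0.2635, 0.1689]
tool_rot: [0.964, 0.267, 0.0, 0.001]
ft_force: [1.0, -4.6, 6.1]
opening: 0.0207
gripper_force: 63.2
```

```bash
python3 ck.py
```

```text
41.1333 [0.3839 0.2635 0.1689] 0.020687380538488412 63.219265937805176 [ 1.0346 -4.5786  6.0675] r 0.055948170777774454 theta 187.99682352810512 |dq| 0.2529420503015225 [-0.9637  0.2296  0.3434  2.0807 -0.1007  0.8465 -1.593 ]
```

Four turns are done. Two more follow.

>>> carry_out([
  {"x":0.0033,"y":-0.0124,"z":-0.001,"rx":0,"ry":0,"rz":0,"jaw":0.15},
  {"x":0.0087,"y":-0.0239,"z":-0.001,"rx":0,"ry":0,"rz":0,"jaw":0.15},
  {"x":0.016,"y":-0.0344,"z":-0.001,"rx":0,"ry":0,"rz":0,"jaw":0.15},
  {"x":0.0251,"y":-0.0435,"z":-0.001,"rx":0,"ry":0,"rz":0,"jaw":0.15},
  {"x":0.0356,"y":-0.0508,"z":-0.001,"rx":0,"ry":0,"rz":0,"jaw":0.15},
  {"x":0.0471,"y":-0.0562,"z":-0.001,"rx":0,"ry":0,"rz":0,"jaw":0.15},
  {"x":0.0595,"y":-0.0595,"z":-0.001,"rx":0,"ry":0,"rz":0,"jaw":0.15},
  {"x":0.0722,"y":-0.0606,"z":-0.001,"rx":0,"ry":0,"rz":0,"jaw":0.15},
  {"x":0.085,"y":-0.0595,"z":-0.001,"rx":0,"ry":0,"rz":0,"jaw":0.15},
  {"x":0.0973,"y":-0.0562,"z":-0.001,"rx":0,"ry":0,"rz":0,"jaw":0.15},
  {"x":0.1089,"y":-0.0508,"z":-0.001,"rx":0,"ry":0,"rz":0,"jaw":0.15},
  {"x":0.1194,"y":-0.0435,"z":-0.001,"rx":0,"ry":0,"rz":0,"jaw":0.15},
])

```text
t: 42.13
tcp_pos: [0.4384, 0.3441, 0.1691]
tool_rot: [0.963, 0.27, -0.003, -0.003]
ft_force: [-9.1, 8.0, 3.2]
opening: 0.0201
gripper_force: 63.4
```

>>> carry_out([
  {"x":0.009,"y":0.009,"z":0,"rx":0,"ry":0,"rz":0,"jaw":0.15},
  {"x":0.0164,"y":0.0195,"z":0,"rx":0,"ry":0,"rz":0,"jaw":0.15},
  {"x":0.0218,"y":0.0311,"z":0,"rx":0,"ry":0,"rz":0,"jaw":0.15},
  {"x":0.0251,"y":0.0435,"z":0,"rx":0,"ry":0,"rz":0,"jaw":0.15},
  {"x":0.0262,"y":0.0562,"z":0,"rx":0,"ry":0,"rz":0,"jaw":0.15},
  {"x":0.0251,"y":0.0689,"z":0,"rx":0,"ry":0,"rz":0,"jaw":0.15},
  {"x":0.0218,"y":0.0813,"z":0,"rx":0,"ry":0,"rz":0,"jaw":0.15},
  {"x":0.0164,"y":0.0929,"z":0,"rx":0,"ry":0,"rz":0,"jaw":0.15},
  {"x":0.009,"y":0.1033,"z":0,"rx":0,"ry":0,"rz":0,"jaw":0.15},
  {"x":0,"y":0.1124,"z":0,"rx":0,"ry":0,"rz":0,"jaw":0.15},
  {"x":-0.0105,"y":0.1197,"z":0,"rx":0,"ry":0,"rz":0,"jaw":0.15},
  {"x":-0.0221,"y":0.1251,"z":0,"rx":0,"ry":0,"rz":0,"jaw":0.15},
])

```text
t: 43.13
tcp_pos: [0.4728, 0.2515, 0.1688]
tool_rot: [0.963, 0.268, -0.003, -0.002]
ft_force: [-12.0, 9.6, 7.0]
opening: 0.0208
gripper_force: 63.6
```

>>> carry_out([
  {"x":-0.0124,"y":0.0033,"z":0,"rx":0,"ry":0,"rz":0,"jaw":0.15},
  {"x":-0.0251,"y":0.0044,"z":0,"rx":0,"ry":0,"rz":0,"jaw":0.15},
  {"x":-0.0378,"y":0.0033,"z":0,"rx":0,"ry":0,"rz":0,"jaw":0.15},
  {"x":-0.0502,"y":0,"z":0,"rx":0,"ry":0,"rz":0,"jaw":0.15},
  {"x":-0.0618,"y":-0.0054,"z":0,"rx":0,"ry":0,"rz":0,"jaw":0.15},
  {"x":-0.0722,"y":-0.0127,"z":0,"rx":0,"ry":0,"rz":0,"jaw":0.15},
  {"x":-0.0813,"y":-0.0218,"z":0,"rx":0,"ry":0,"rz":0,"jaw":0.15},
  {"x":-0.0886,"y":-0.0322,"z":0,"rx":0,"ry":0,"rz":0,"jaw":0.15},
  {"x":-0.094,"y":-0.0438,"z":0,"rx":0,"ry":0,"rz":0,"jaw":0.15},
  {"x":-0.0973,"y":-0.0562,"z":0,"rx":0,"ry":0,"rz":0,"jaw":0.15},
  {"x":-0.0984,"y":-0.0689,"z":0,"rx":0,"ry":0,"rz":0,"jaw":0.15},
  {"x":-0.0973,"y":-0.0816,"z":0,"rx":0,"ry":0,"rz":0,"jaw":0.15},
])

```text
t: 44.13
tcp_pos: [0.3842, 0.2631, 0.1691]
tool_rot: [0.964, 0.266, 0.001, 0.001]
ft_force: [3.2, -2.8, 0.7]
opening: 0.0208
gripper_force: 62.4
```

>>> carry_out([
  {"x":0.0033,"y":-0.0124,"z":0,"rx":0,"ry":0,"rz":0,"jaw":0.15},
  {"x":0.0087,"y":-0.0239,"z":0,"rx":0,"ry":0,"rz":0,"jaw":0.15},
  {"x":0.016,"y":-0.0344,"z":0,"rx":0,"ry":0,"rz":0,"jaw":0.15},
  {"x":0.0251,"y":-0.0435,"z":0,"rx":0,"ry":0,"rz":0,"jaw":0.15},
  {"x":0.0356,"y":-0.0508,"z":0,"rx":0,"ry":0,"rz":0,"jaw":0.15},
  {"x":0.0471,"y":-0.0562,"z":0,"rx":0,"ry":0,"rz":0,"jaw":0.15},
  {"x":0.0595,"y":-0.0595,"z":0,"rx":0,"ry":0,"rz":0,"jaw":0.15},
  {"x":0.0722,"y":-0.0606,"z":0,"rx":0,"ry":0,"rz":0,"jaw":0.15},
  {"x":0.085,"y":-0.0595,"z":0,"rx":0,"ry":0,"rz":0,"jaw":0.15},
  {"x":0.0973,"y":-0.0562,"z":0,"rx":0,"ry":0,"rz":0,"jaw":0.15},
  {"x":0.1089,"y":-0.0508,"z":0,"rx":0,"ry":0,"rz":0,"jaw":0.15},
  {"x":0.1194,"y":-0.0435,"z":0,"rx":0,"ry":0,"rz":0,"jaw":0.15},
])

```text
t: 45.13
tcp_pos: [0.4384, 0.3441, 0.1692]
tool_rot: [0.963, 0.27, -0.002, -0.003]
ft_force: [-7.4, 9.6, 3.5]
opening: 0.0204
gripper_force: 63.4
```

>>> carry_out([
  {"x":0.009,"y":0.009,"z":0,"rx":0,"ry":0,"rz":0,"jaw":0.15},
  {"x":0.0164,"y":0.0195,"z":0,"rx":0,"ry":0,"rz":0,"jaw":0.15},
  {"x":0.0218,"y":0.0311,"z":0,"rx":0,"ry":0,"rz":0,"jaw":0.15},
  {"x":0.0251,"y":0.0435,"z":0,"rx":0,"ry":0,"rz":0,"jaw":0.15},
  {"x":0.0262,"y":0.0562,"z":0,"rx":0,"ry":0,"rz":0,"jaw":0.15},
  {"x":0.0251,"y":0.0689,"z":0,"rx":0,"ry":0,"rz":0,"jaw":0.15},
  {"x":0.0218,"y":0.0813,"z":0,"rx":0,"ry":0,"rz":0,"jaw":0.15},
  {"x":0.0164,"y":0.0929,"z":0,"rx":0,"ry":0,"rz":0,"jaw":0.15},
  {"x":0.009,"y":0.1033,"z":0,"rx":0,"ry":0,"rz":0,"jaw":0.15},
  {"x":0,"y":0.1124,"z":0,"rx":0,"ry":0,"rz":0,"jaw":0.15},
  {"x":-0.0105,"y":0.1197,"z":0,"rx":0,"ry":0,"rz":0,"jaw":0.15},
  {"x":-0.0221,"y":0.1251,"z":0,"rx":0,"ry":0,"rz":0,"jaw":0.15},
])

```text
t: 46.13
tcp_pos: [0.4728, 0.2515, 0.1688]
tool_rot: [0.963, 0.268, -0.003, -0.002]
ft_force: [-11.6, 10.0, 5.7]
opening: 0.0204
gripper_force: 63.6
```

>>> carry_out([
  {"x":-0.0124,"y":0.0033,"z":0,"rx":0,"ry":0,"rz":0,"jaw":0.15},
  {"x":-0.0251,"y":0.0044,"z":0,"rx":0,"ry":0,"rz":0,"jaw":0.15},
  {"x":-0.0378,"y":0.0033,"z":0,"rx":0,"ry":0,"rz":0,"jaw":0.15},
  {"x":-0.0502,"y":0,"z":0,"rx":0,"ry":0,"rz":0,"jaw":0.15},
  {"x":-0.0618,"y":-0.0054,"z":0,"rx":0,"ry":0,"rz":0,"jaw":0.15},
  {"x":-0.0722,"y":-0.0127,"z":0,"rx":0,"ry":0,"rz":0,"jaw":0.15},
  {"x":-0.0813,"y":-0.0218,"z":0,"rx":0,"ry":0,"rz":0,"jaw":0.15},
  {"x":-0.0886,"y":-0.0322,"z":0,"rx":0,"ry":0,"rz":0,"jaw":0.15},
  {"x":-0.094,"y":-0.0438,"z":0,"rx":0,"ry":0,"rz":0,"jaw":0.15},
  {"x":-0.0973,"y":-0.0562,"z":0,"rx":0,"ry":0,"rz":0,"jaw":0.15},
  {"x":-0.0984,"y":-0.0689,"z":0,"rx":0,"ry":0,"rz":0,"jaw":0.15},
  {"x":-0.0973,"y":-0.0816,"z":0,"rx":0,"ry":0,"rz":0,"jaw":0.15},
])

```text
t: 47.13
tcp_pos: [0.3842, 0.263, 0.1691]
tool_rot: [0.964, 0.266, 0.001, 0.001]
ft_force: [3.1, -3.5, 1.6]
opening: 0.0205
gripper_force: 62.4
```

```bash
python3 ck.py
```

```text
47.1333 [0.3842 0.263  0.1691] 0.020514067223509815 62.43861794471741 [ 3.1118 -3.4871  1.5703] r 0.055880945027118295 theta 187.3543547642504 |dq| 0.25337950276367593 [-0.9309  0.2271  0.3067  2.0799 -0.0881  0.8462 -1.6045]
```

Six turns are done. Three more follow, ending at rest at the easy point.

>>> carry_out([
  {"x":0.0033,"y":-0.0124,"z":0,"rx":0,"ry":0,"rz":0,"jaw":0.15},
  {"x":0.0087,"y":-0.0239,"z":0,"rx":0,"ry":0,"rz":0,"jaw":0.15},
  {"x":0.016,"y":-0.0344,"z":0,"rx":0,"ry":0,"rz":0,"jaw":0.15},
  {"x":0.0251,"y":-0.0435,"z":0,"rx":0,"ry":0,"rz":0,"jaw":0.15},
  {"x":0.0356,"y":-0.0508,"z":0,"rx":0,"ry":0,"rz":0,"jaw":0.15},
  {"x":0.0471,"y":-0.0562,"z":0,"rx":0,"ry":0,"rz":0,"jaw":0.15},
  {"x":0.0595,"y":-0.0595,"z":0,"rx":0,"ry":0,"rz":0,"jaw":0.15},
  {"x":0.0722,"y":-0.0606,"z":0,"rx":0,"ry":0,"rz":0,"jaw":0.15},
  {"x":0.085,"y":-0.0595,"z":0,"rx":0,"ry":0,"rz":0,"jaw":0.15},
  {"x":0.0973,"y":-0.0562,"z":0,"rx":0,"ry":0,"rz":0,"jaw":0.15},
  {"x":0.1089,"y":-0.0508,"z":0,"rx":0,"ry":0,"rz":0,"jaw":0.15},
  {"x":0.1194,"y":-0.0435,"z":0,"rx":0,"ry":0,"rz":0,"jaw":0.15},
])

```text
t: 48.13
tcp_pos: [0.4384, 0.344, 0.1692]
tool_rot: [0.963, 0.27, -0.002, -0.003]
ft_force: [-8.6, 9.4, 2.8]
opening: 0.0204
gripper_force: 63.4
```

>>> carry_out([
  {"x":0.009,"y":0.009,"z":0,"rx":0,"ry":0,"rz":0,"jaw":0.15},
  {"x":0.0164,"y":0.0195,"z":0,"rx":0,"ry":0,"rz":0,"jaw":0.15},
  {"x":0.0218,"y":0.0311,"z":0,"rx":0,"ry":0,"rz":0,"jaw":0.15},
  {"x":0.0251,"y":0.0435,"z":0,"rx":0,"ry":0,"rz":0,"jaw":0.15},
  {"x":0.0262,"y":0.0562,"z":0,"rx":0,"ry":0,"rz":0,"jaw":0.15},
  {"x":0.0251,"y":0.0689,"z":0,"rx":0,"ry":0,"rz":0,"jaw":0.15},
  {"x":0.0218,"y":0.0813,"z":0,"rx":0,"ry":0,"rz":0,"jaw":0.15},
  {"x":0.0164,"y":0.0929,"z":0,"rx":0,"ry":0,"rz":0,"jaw":0.15},
  {"x":0.009,"y":0.1033,"z":0,"rx":0,"ry":0,"rz":0,"jaw":0.15},
  {"x":0,"y":0.1124,"z":0,"rx":0,"ry":0,"rz":0,"jaw":0.15},
  {"x":-0.0105,"y":0.1197,"z":0,"rx":0,"ry":0,"rz":0,"jaw":0.15},
  {"x":-0.0221,"y":0.1251,"z":0,"rx":0,"ry":0,"rz":0,"jaw":0.15},
])

```text
t: 49.13
tcp_pos: [0.4727, 0.2515, 0.1688]
tool_rot: [0.963, 0.268, -0.003, -0.002]
ft_force: [-12.3, 10.1, 6.8]
opening: 0.0206
gripper_force: 63.6
```

>>> carry_out([
  {"x":-0.0124,"y":0.0033,"z":0,"rx":0,"ry":0,"rz":0,"jaw":0.15},
  {"x":-0.0251,"y":0.0044,"z":0,"rx":0,"ry":0,"rz":0,"jaw":0.15},
  {"x":-0.0378,"y":0.0033,"z":0,"rx":0,"ry":0,"rz":0,"jaw":0.15},
  {"x":-0.0502,"y":0,"z":0,"rx":0,"ry":0,"rz":0,"jaw":0.15},
  {"x":-0.0618,"y":-0.0054,"z":0,"rx":0,"ry":0,"rz":0,"jaw":0.15},
  {"x":-0.0722,"y":-0.0127,"z":0,"rx":0,"ry":0,"rz":0,"jaw":0.15},
  {"x":-0.0813,"y":-0.0218,"z":0,"rx":0,"ry":0,"rz":0,"jaw":0.15},
  {"x":-0.0886,"y":-0.0322,"z":0,"rx":0,"ry":0,"rz":0,"jaw":0.15},
  {"x":-0.094,"y":-0.0438,"z":0,"rx":0,"ry":0,"rz":0,"jaw":0.15},
  {"x":-0.0973,"y":-0.0562,"z":0,"rx":0,"ry":0,"rz":0,"jaw":0.15},
  {"x":-0.0984,"y":-0.0689,"z":0,"rx":0,"ry":0,"rz":0,"jaw":0.15},
  {"x":-0.0973,"y":-0.0816,"z":0,"rx":0,"ry":0,"rz":0,"jaw":0.15},
])

```text
t: 50.13
tcp_pos: [0.3842, 0.263, 0.1691]
tool_rot: [0.964, 0.266, 0.001, 0.001]
ft_force: [3.9, -3.5, -0.3]
opening: 0.0207
gripper_force: 62.4
```

>>> carry_out([
  {"x":0.0033,"y":-0.0124,"z":0,"rx":0,"ry":0,"rz":0,"jaw":0.15},
  {"x":0.0087,"y":-0.0239,"z":0,"rx":0,"ry":0,"rz":0,"jaw":0.15},
  {"x":0.016,"y":-0.0344,"z":0,"rx":0,"ry":0,"rz":0,"jaw":0.15},
  {"x":0.0251,"y":-0.0435,"z":0,"rx":0,"ry":0,"rz":0,"jaw":0.15},
  {"x":0.0356,"y":-0.0508,"z":0,"rx":0,"ry":0,"rz":0,"jaw":0.15},
  {"x":0.0471,"y":-0.0562,"z":0,"rx":0,"ry":0,"rz":0,"jaw":0.15},
  {"x":0.0595,"y":-0.0595,"z":0,"rx":0,"ry":0,"rz":0,"jaw":0.15},
  {"x":0.0722,"y":-0.0606,"z":0,"rx":0,"ry":0,"rz":0,"jaw":0.15},
  {"x":0.085,"y":-0.0595,"z":0,"rx":0,"ry":0,"rz":0,"jaw":0.15},
  {"x":0.0973,"y":-0.0562,"z":0,"rx":0,"ry":0,"rz":0,"jaw":0.15},
  {"x":0.1089,"y":-0.0508,"z":0,"rx":0,"ry":0,"rz":0,"jaw":0.15},
  {"x":0.1194,"y":-0.0435,"z":0,"rx":0,"ry":0,"rz":0,"jaw":0.15},
])

```text
t: 51.13
tcp_pos: [0.4384, 0.3441, 0.1692]
tool_rot: [0.963, 0.27, -0.002, -0.003]
ft_force: [-8.4, 8.8, 2.7]
opening: 0.0205
gripper_force: 63.3
```

>>> carry_out([
  {"x":0.009,"y":0.009,"z":0,"rx":0,"ry":0,"rz":0,"jaw":0.15},
  {"x":0.0164,"y":0.0195,"z":0,"rx":0,"ry":0,"rz":0,"jaw":0.15},
  {"x":0.0218,"y":0.0311,"z":0,"rx":0,"ry":0,"rz":0,"jaw":0.15},
  {"x":0.0251,"y":0.0435,"z":0,"rx":0,"ry":0,"rz":0,"jaw":0.15},
  {"x":0.0262,"y":0.0562,"z":0,"rx":0,"ry":0,"rz":0,"jaw":0.15},
  {"x":0.0251,"y":0.0689,"z":0,"rx":0,"ry":0,"rz":0,"jaw":0.15},
  {"x":0.0218,"y":0.0813,"z":0,"rx":0,"ry":0,"rz":0,"jaw":0.15},
  {"x":0.0164,"y":0.0929,"z":0,"rx":0,"ry":0,"rz":0,"jaw":0.15},
  {"x":0.009,"y":0.1033,"z":0,"rx":0,"ry":0,"rz":0,"jaw":0.15},
  {"x":0,"y":0.1124,"z":0,"rx":0,"ry":0,"rz":0,"jaw":0.15},
  {"x":-0.0105,"y":0.1197,"z":0,"rx":0,"ry":0,"rz":0,"jaw":0.15},
  {"x":-0.0221,"y":0.1251,"z":0,"rx":0,"ry":0,"rz":0,"jaw":0.15},
])

```text
t: 52.13
tcp_pos: [0.4727, 0.2515, 0.1688]
tool_rot: [0.963, 0.268, -0.003, -0.002]
ft_force: [-12.6, 10.5, 6.9]
opening: 0.0202
gripper_force: 63.6
```

>>> carry_out([
  {"x":-0.0124,"y":0.0033,"z":0,"rx":0,"ry":0,"rz":0,"jaw":0.15},
  {"x":-0.0251,"y":0.0044,"z":0,"rx":0,"ry":0,"rz":0,"jaw":0.15},
  {"x":-0.0378,"y":0.0033,"z":0,"rx":0,"ry":0,"rz":0,"jaw":0.15},
  {"x":-0.0502,"y":0,"z":0,"rx":0,"ry":0,"rz":0,"jaw":0.15},
  {"x":-0.0618,"y":-0.0054,"z":0,"rx":0,"ry":0,"rz":0,"jaw":0.15},
  {"x":-0.0722,"y":-0.0127,"z":0,"rx":0,"ry":0,"rz":0,"jaw":0.15},
  {"x":-0.0813,"y":-0.0218,"z":0,"rx":0,"ry":0,"rz":0,"jaw":0.15},
  {"x":-0.0886,"y":-0.0322,"z":0,"rx":0,"ry":0,"rz":0,"jaw":0.15},
  {"x":-0.094,"y":-0.0438,"z":0,"rx":0,"ry":0,"rz":0,"jaw":0.15},
  {"x":-0.0973,"y":-0.0562,"z":0,"rx":0,"ry":0,"rz":0,"jaw":0.15},
  {"x":-0.0984,"y":-0.0689,"z":0,"rx":0,"ry":0,"rz":0,"jaw":0.15},
  {"x":-0.0973,"y":-0.0816,"z":0,"rx":0,"ry":0,"rz":0,"jaw":0.15},
])

```text
t: 53.13
tcp_pos: [0.3842, 0.2629, 0.1691]
tool_rot: [0.964, 0.266, 0.001, 0.001]
ft_force: [3.7, -3.6, 0.7]
opening: 0.0204
gripper_force: 62.4
```

```bash
python3 ck.py
```

```text
53.1333 [0.3842 0.2629 0.1691] 0.020371133081900042 62.41778612136841 [ 3.6821 -3.6273  0.6606] r 0.05589834964645858 theta 187.29341868668183 |dq| 0.2561421938555405 [-0.8977  0.2255  0.269   2.079  -0.0766  0.8459 -1.6158]
```

>>> carry_out([
  {"x":0.0033,"y":-0.0124,"z":0,"rx":0,"ry":0,"rz":0,"jaw":0.15},
  {"x":0.0087,"y":-0.0239,"z":0,"rx":0,"ry":0,"rz":0,"jaw":0.15},
  {"x":0.016,"y":-0.0344,"z":0,"rx":0,"ry":0,"rz":0,"jaw":0.15},
  {"x":0.0251,"y":-0.0435,"z":0,"rx":0,"ry":0,"rz":0,"jaw":0.15},
  {"x":0.0356,"y":-0.0508,"z":0,"rx":0,"ry":0,"rz":0,"jaw":0.15},
  {"x":0.0471,"y":-0.0562,"z":0,"rx":0,"ry":0,"rz":0,"jaw":0.15},
  {"x":0.0595,"y":-0.0595,"z":0,"rx":0,"ry":0,"rz":0,"jaw":0.15},
  {"x":0.0722,"y":-0.0606,"z":0,"rx":0,"ry":0,"rz":0,"jaw":0.15},
  {"x":0.085,"y":-0.0595,"z":0,"rx":0,"ry":0,"rz":0,"jaw":0.15},
  {"x":0.0973,"y":-0.0562,"z":0,"rx":0,"ry":0,"rz":0,"jaw":0.15},
  {"x":0.1089,"y":-0.0508,"z":0,"rx":0,"ry":0,"rz":0,"jaw":0.15},
  {"x":0.1194,"y":-0.0435,"z":0,"rx":0,"ry":0,"rz":0,"jaw":0.15},
])

```text
t: 54.13
tcp_pos: [0.4384, 0.3441, 0.1692]
tool_rot: [0.963, 0.27, -0.002, -0.003]
ft_force: [-8.5, 9.5, 2.4]
opening: 0.0209
gripper_force: 63.3
```

>>> carry_out([
  {"x":0.009,"y":0.009,"z":0,"rx":0,"ry":0,"rz":0,"jaw":0.15},
  {"x":0.0164,"y":0.0195,"z":0,"rx":0,"ry":0,"rz":0,"jaw":0.15},
  {"x":0.0218,"y":0.0311,"z":0,"rx":0,"ry":0,"rz":0,"jaw":0.15},
  {"x":0.0251,"y":0.0435,"z":0,"rx":0,"ry":0,"rz":0,"jaw":0.15},
  {"x":0.0262,"y":0.0562,"z":0,"rx":0,"ry":0,"rz":0,"jaw":0.15},
  {"x":0.0251,"y":0.0689,"z":0,"rx":0,"ry":0,"rz":0,"jaw":0.15},
  {"x":0.0218,"y":0.0813,"z":0,"rx":0,"ry":0,"rz":0,"jaw":0.15},
  {"x":0.0164,"y":0.0929,"z":0,"rx":0,"ry":0,"rz":0,"jaw":0.15},
  {"x":0.009,"y":0.1033,"z":0,"rx":0,"ry":0,"rz":0,"jaw":0.15},
  {"x":0,"y":0.1124,"z":0,"rx":0,"ry":0,"rz":0,"jaw":0.15},
  {"x":-0.0105,"y":0.1197,"z":0,"rx":0,"ry":0,"rz":0,"jaw":0.15},
  {"x":-0.0221,"y":0.1251,"z":0,"rx":0,"ry":0,"rz":0,"jaw":0.15},
])

```text
t: 55.13
tcp_pos: [0.4727, 0.2515, 0.1688]
tool_rot: [0.963, 0.268, -0.003, -0.002]
ft_force: [-12.9, 10.1, 5.2]
opening: 0.0204
gripper_force: 63.6
```

>>> carry_out([
  {"x":-0.0124,"y":0.0033,"z":0,"rx":0,"ry":0,"rz":0,"jaw":0.15},
  {"x":-0.0251,"y":0.0044,"z":0,"rx":0,"ry":0,"rz":0,"jaw":0.15},
  {"x":-0.0378,"y":0.0033,"z":0,"rx":0,"ry":0,"rz":0,"jaw":0.15},
  {"x":-0.0502,"y":0,"z":0,"rx":0,"ry":0,"rz":0,"jaw":0.15},
  {"x":-0.0618,"y":-0.0054,"z":0,"rx":0,"ry":0,"rz":0,"jaw":0.15},
  {"x":-0.0722,"y":-0.0127,"z":0,"rx":0,"ry":0,"rz":0,"jaw":0.15},
  {"x":-0.0813,"y":-0.0218,"z":0,"rx":0,"ry":0,"rz":0,"jaw":0.15},
  {"x":-0.0886,"y":-0.0322,"z":0,"rx":0,"ry":0,"rz":0,"jaw":0.15},
  {"x":-0.094,"y":-0.0438,"z":0,"rx":0,"ry":0,"rz":0,"jaw":0.15},
  {"x":-0.0973,"y":-0.0562,"z":0,"rx":0,"ry":0,"rz":0,"jaw":0.15},
  {"x":-0.0982,"y":-0.0638,"z":0,"rx":0,"ry":0,"rz":0,"jaw":0.15},
  {"x":-0.0984,"y":-0.0676,"z":0,"rx":0,"ry":0,"rz":0,"jaw":0.15},
])

```text
t: 56.13
tcp_pos: [0.3891, 0.2555, 0.1692]
tool_rot: [0.964, 0.267, 0.002, -0.0]
ft_force: [4.7, 3.2, -5.9]
opening: 0.0205
gripper_force: 61.8
```

>>> carry_out([
  {"x":0,"y":0,"z":0,"rx":0,"ry":0,"rz":0,"jaw":0.15},
  {"x":0,"y":0,"z":0,"rx":0,"ry":0,"rz":0,"jaw":0.15},
  {"x":0,"y":0,"z":0,"rx":0,"ry":0,"rz":0,"jaw":0.15},
  {"x":0,"y":0,"z":0,"rx":0,"ry":0,"rz":0,"jaw":0.4},
  {"x":0,"y":0,"z":0,"rx":0,"ry":0,"rz":0,"jaw":0.7},
  {"x":0,"y":0,"z":0,"rx":0,"ry":0,"rz":0,"jaw":0.7},
  {"x":0,"y":0,"z":0,"rx":0,"ry":0,"rz":0,"jaw":0.7},
  {"x":0,"y":0,"z":-0.03,"rx":0,"ry":0,"rz":0,"jaw":0.7},
  {"x":0,"y":0,"z":-0.07,"rx":0,"ry":0,"rz":0,"jaw":0.7},
  {"x":0,"y":0,"z":-0.12,"rx":0,"ry":0,"rz":0,"jaw":0.7},
  {"x":0,"y":0,"z":-0.15,"rx":0,"ry":0,"rz":0,"jaw":0.7},
  {"x":0,"y":0,"z":-0.15,"rx":0,"ry":0,"rz":0,"jaw":0.7},
])

```text
t: 57.13
tcp_pos: [0.3906, 0.2565, 0.2868]
tool_rot: [0.964, 0.267, 0.004, -0.002]
ft_force: [1.3, 1.0, -0.5]
opening: 0.0598
gripper_force: 0.0
```

>>> carry_out([
  {"x":0,"y":0.05,"z":0,"rx":0,"ry":0,"rz":0,"jaw":0.7},
  {"x":0,"y":0.1,"z":0,"rx":0,"ry":0,"rz":0,"jaw":0.7},
  {"x":0,"y":0.15,"z":0,"rx":0,"ry":0,"rz":0,"jaw":0.7},
  {"x":0,"y":0.2,"z":0,"rx":0,"ry":0,"rz":0,"jaw":0.7},
  {"x":0,"y":0.25,"z":0,"rx":0,"ry":0,"rz":0,"jaw":0.7},
  {"x":0,"y":0.27,"z":0,"rx":0,"ry":0,"rz":0,"jaw":0.7},
  {"x":0,"y":0.27,"z":0,"rx":0,"ry":0,"rz":0,"jaw":0.7},
  {"x":0,"y":0.27,"z":0,"rx":0,"ry":0,"rz":0,"jaw":0.7},
])

```text
t: 57.8
tcp_pos: [0.4919, 0.0804, 0.2809]
tool_rot: [0.964, 0.266, -0.001, 0.0]
ft_force: [-0.3, 0.1, -0.0]
opening: 0.0598
gripper_force: 0.0
```

```bash
sed -i 's/k.png/k2.png/' knob.py; python3 knob.py
python3 - <<'E'
from h import *
a=cv2.imread("pics/k2.png"); q=vision.camera("side")["color"]
cv2.imwrite("pics/fin.png",np.hstack([cv2.resize(a,(384,480)),cv2.resize(q[130:260,190:300],(406,480),interpolation=cv2.INTER_CUBIC)]))
E
```

```text
57.8 [0.4919 0.0804 0.2809] 0.059834830433777235 [-0.62    0.1542  0.451   1.8881 -0.0743  1.1171 -1.1734]
knob px (np.float64(175.6326530612245), np.float64(251.89795918367346)) 49 8 6
0.183 [0.3891 0.2572 0.183 ]
0.19 [0.3887 0.2559 0.19  ]
0.195 [0.3884 0.255  0.195 ]
0.201 [0.3881 0.2539 0.201 ]
crank_axis [162.5, 237.7] 0.77 [0.4323 0.2986 0.17  ]
crank_grip [177.7, 251.3] 0.57 [0.3906 0.2512 0.183 ]
cover_grip [138.3, 188.5] 0.97 [0.5809 0.3714 0.178 ]
```

View pics/fin.png

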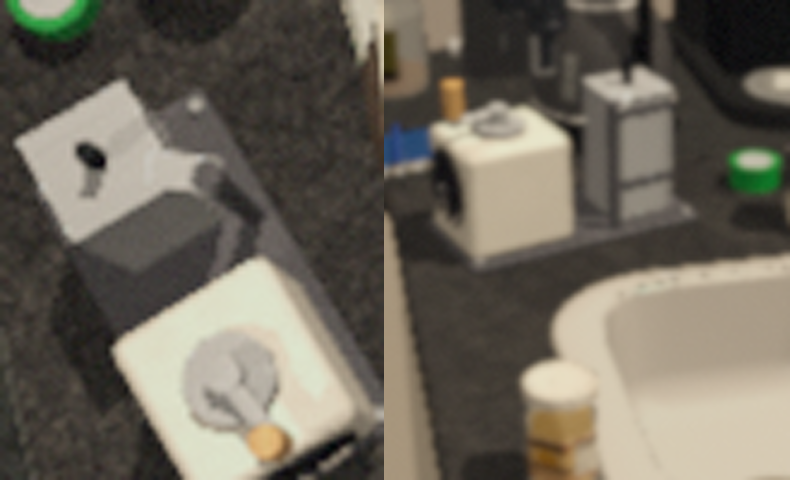

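The cover is shut over the well with its peg at (90,157), and the crank is at rest to the front with its knob at (268,440). The arm is clear, so I hand in.

```bash
python3 -c "
from cell import workorder
print(workorder.close_job())"
```

```text
the job is handed in; nothing more can be done
None
```

I put both bare tins in the well below the rim, swung the cover shut, turned the crank nine full clockwise turns at about 2.1 rad/s, left the crank at rest and the cover shut, and handed the job in; no verdict came back.

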